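# Set the weighing bowl on the spring scale

### The job

Put the blue enamel bowl on the kitchen scale so that it settles level in the scale's tapered seat, without bumping the wire shelf above. Go down with the sprung pan until the scale carries the bowl's whole weight and only then let go and draw back, so that the pan is never jolted, never springs back and is not pushed to the end of its travel. Leave the mortar, the timer and the scoop where they stand.

Things in the scene. Friction and masses are not known exactly. Their poses are not given: they have to be found in the camera images.
- bowl_mid (a point): Blue enamel bowl (double-walled steel) with white rim, upright, 190 to 610 g. Point on its axis, 36 mm above its underside (half-way up), near its centre of mass; z up the axis. Round straight-sided cone 72 mm high; outer diameter 84 mm at the foot, 188 mm at the rim, so the wall leans out 36 degrees; wall 8 mm thick. Can be pinched across the wall at the rim, one finger inside, one outside.
- seat (a point): Point on the axis of the scale's pan where the centre of the bowl's underside comes to rest; moves with the pan; z up; 134 mm above the table when empty. The pan is an aluminium cone, open upward, with the bowl's own taper: the bowl's outside rests on it all round and centres itself. Its mouth is 26 mm above this point, 122 mm wide inside, 132 mm outside.
- pan (a joint): How far the scale's pan has sunk, in m: 0 empty, 0.032 at the end stop (1 kg). Sprung and lightly damped: it sinks 3.3 mm per 100 g (300 N/m) and swings if it is let go out of balance; sinking or rising faster than 60 mm/s jolts it. A red needle on the sloping dial turns with it.
- scale_foot (a point): Centre of the underside of the kitchen scale, below the pan's axis, at table height; the scale is fixed. Green wedge-shaped body 160 mm wide and 90 mm high, from 110 mm in front of this point (-x, the side of the sloping dial) to 75 mm behind it.
- rack: Wire over-shelf, fixed. Origin on the table below the middle of its front edge. From there its wires, 57 mm apart, reach 315 mm towards +x, 450 mm wide in y, underside 399 mm up, open below; two rear uprights, 30 mm square, at x 315, y +-220 mm, with short stays. The pan's axis is 93 to 117 mm in from the front edge: a hand pointing straight down does not fit there, one leaning back does.
- mortar: Grey granite mortar, 148 mm across, 100 mm high, origin at the centre of its underside. Not to be moved.
- timer: White and red round kitchen timer with a twisting dial, 72 mm across, 54 mm high, origin at the centre of its underside. Not to be moved.
- scoop: Yellow plastic scoop lying on the table, 190 mm long, 45 mm high, origin on the table below the back of its cup. Not to be moved.

How it is judged:
By the outcome, as a careful person would: the job done as asked, in the order asked, and still so for the second after the job is handed in, with the robot touching nothing.
It also fails if it takes over 48 s, if anything falls off the work surface, if the arm or the gripper's body presses on something with over 40 N, if the wrist force passes 120 N, or if a joint passes its speed limit or range.

### The arm

A 7-joint arm with a two-finger parallel gripper is mounted at the origin on the work surface. World frame = base frame: x ahead of the robot, y to its left, z up, the work surface at z = 0. Lengths are in m, angles in rad, forces in N, time in s.
With the tool pointing down it reaches from about 0.375 to 0.925 m from the base axis. Payload 3.1 kg.
Tool frame: the origin (TCP) lies midway between the tips of the shut fingers; the grasp point (between the pads) lies manip.tcp_to_grasp behind it (manip.tcp_to_grasp is the distance from the TCP to the grasp point, in m); x points along the fingers, z is the direction in which the jaws open and shut, and the axes are right-handed (so a half turn about x gives the same grasp; the last joint's range is limited). The gripper opens to 85 mm and grips with 20 to 120 N. Pads are 22 mm wide; open, the fingers measure 114 mm over their backs; the gripper's body (76 mm by 85 mm) begins 54 mm behind the grasp point. The pads swing forward as they close: fully open they stand 13 mm farther back than shut.
Start: joints at [1.175, 0.383, 0.044, 1.598, -0.018, 1.161, -0.05], TCP at [0.191, -0.621, 0.231] pointing down, gripper open.
Joint ranges: [-2.61, 2.61], [-0.41, 2.15], [-1.48, 1.57], [0, 2.5], [-1.57, 4.71], [0.05, 1.97], [-2.85, 2.85]. Speed limits (rad/s): [2.79, 2.79, 3.14, 3.14, 3.14, 3.14, 3.14].

### API

Orientations are given as a rotation vector (axis times angle).
In Python, from station import manip, cams, nets gives the robot as it stands. The module is installed in compiled form; this text tells all that it offers.
- The arm moves only by the tool send_rows, never from a script. Its argument "rows" is a list of rows, each a list of 7 numbers: the finger opening in mm, from 0 to 85.4, then the shift along the tool's x, y, z in units of 25 mm (1.0 is 25 mm), then the turn, a rotation vector about the tool's x, y, z in units of 6 degrees (1.0 is 6 degrees). In form: [[fingers, x, y, z, rx, ry, rz], ...]. A call has 1 to 12 rows; each row shifts and turns the commanded pose from where the row before left it, along the tool's axes as they then stand; what a row does not reach is not made up. A row lasts 1/10 s, in which the tool goes at most 50 mm and 8.59 degrees, less where a joint would pass 70% of its speed; a pose out of reach is approached as far as the arm can. A call is refused whole if a number of a shift passes 1 or a number of a turn 1, either way. A call with a gripper value outside its range is refused whole. The fingers move at their own pace and stop on an object; "squeeze" is the grip in N (left out, the last holds). Time passes only in rows, so rows that do not move let the fingers close. It gives the time, the measured TCP pose, the force and the opening at its end, in the units of the state.
- manip.get_state(): the state, without advancing time (a new reading comes with each control period).
- cams.camera(name): name is "side" or "top" or "wrist"; returns the picture (420x560x3 uint8, red, green, blue); there is no depth.
- cams.camera_params(name): a dict with "mtx" (3x3 intrinsics, pixels), "distortion" ([k1, k2, p1, p2, k3] as OpenCV has them; the pictures are not rectified), "eye" and "rotation" of the camera in the world; the wrist camera has in their place "T_tool_cam" (4x4, takes a point from camera to tool coordinates, whose origin is the TCP and whose axes are the tool frame's). Camera axes: x right, y down, z forward; pixel columns grow to the right and rows downward; lengths in m; the calibration is good to about 2 mm. A picture is of the moment at which its call begins: read the wrist's pose just before it. camera_params takes no time and is no camera call.
- manip.close_job(): hands the job in, once; it reports no verdict.
Trained networks look in the newest picture that a camera, given by its name, has taken for a name from the list of things; names that differ only in an ending like _2 or _b are one class to them, and where a whole thing is asked for, a point or a joint stands for the part that bears it (a point fixed in the world has none). Each returns a list of dicts, best first, with "conf" (0 to 1); they miss things now and then, are a little off and sometimes report something else, mostly with a low value. They report only what shows in the picture. A call takes as long as a camera call.
- nets.boxes_of(thing, camera): "xy" ([column, row] as shares, 0 to 1, of the picture: columns of its width, rows of its height, amid what is visible of it).
- nets.trace(thing, camera): "pixels" (420x560 bool, what is visible of it) and "xy" ([column, row] as shares, 0 to 1, of the picture: columns of its width, rows of its height, amid what is visible of it).
- nets.tip_of(thing, camera): "xy" ([column, row] as shares, 0 to 1, of the picture: columns of its width, rows of its height: a listed point, or the origin of a listed thing).
The state is a dict: "time_s": time; "joint_pos": joint angles; "dq": joint speeds; "effort": joint torques, N m; "position": TCP position; "orientation": TCP orientation; "contact_force": force on the tool from outside, world axes, zero at the start; "wrist_torque": the same for the moment, N m; "grip_width": finger opening in m.
Only numpy, scipy, OpenCV 4.12 (cv2) and the standard library are available. Lean on these libraries where they do the work, as an engineer would, in place of code of your own. Each camera call takes 0.05 s, during which the arm holds its last target. There are 200 camera calls.

## Working session

There is one attempt and no reset: what is moved stays moved. The work goes in short steps, Python scripts to look and compute and a tool call to move; the robot and the scene stay as the last step left them, time stands still between calls to the robot, and variables do not carry over. Pictures are saved under pics/ and viewed, about 8 in all and at most 12, crops included, and the job is handed in when it is done.

Besides the shell and the picture viewer there is one more tool, called after "Call:" in YAML: its name, and indented under it one key for each argument. send_rows: Moves the arm, as the interface text tells. Its arguments: {"type":"object","properties":{"rows":{"type":"array","items":{"type":"array","items":{"type":"number"}}},"squeeze":{"type":"number"}},"required":["rows"]}

```bash
mkdir -p pics; ls; cat > h.py <<'E'
import numpy as np, cv2
from station import manip, cams, nets
from scipy.spatial.transform import Rotation as R
def ray(name,px):
    p=cams.camera_params(name); K=np.array(p['mtx']);d=np.array(p['distortion'])
    u=cv2.undistortPoints(np.array(px,float).reshape(-1,1,2),K,d).reshape(-1,2)
    v=np.c_[u,np.ones(len(u))]
    if name=='wrist':
        s=manip.get_state();T=np.array(p['T_tool_cam']);Rt=R.from_rotvec(s['orientation']).as_matrix()
        Rw=Rt@T[:3,:3];e=Rt@T[:3,3]+np.array(s['position'])
    else: Rw=np.array(p['rotation']);e=np.array(p['eye'])
    v=v@Rw.T
    return e,v/np.linalg.norm(v,axis=1)[:,None]
def proj(name,P):
    p=cams.camera_params(name); K=np.array(p['mtx']);d=np.array(p['distortion'])
    if name=='wrist':
        s=manip.get_state();T=np.array(p['T_tool_cam']);Rt=R.from_rotvec(s['orientation']).as_matrix()
        Rw=Rt@T[:3,:3];e=Rt@T[:3,3]+np.array(s['position'])
    else: Rw=np.array(p['rotation']);e=np.array(p['eye'])
    P=(np.atleast_2d(P)-e)@Rw
    return cv2.projectPoints(P.reshape(-1,1,3),np.zeros(3),np.zeros(3),K,d)[0].reshape(-1,2)
def tri(rs):
    A=sum(np.eye(3)-np.outer(v,v) for e,v in rs);b=sum((np.eye(3)-np.outer(v,v))@e for e,v in rs)
    return np.linalg.solve(A,b)
def onz(name,px,z):
    e,v=ray(name,px);return e+v*((z-e[2])/v[:,2])[:,None]
E
python3 - <<'E'
from h import *
s=manip.get_state();print({k:np.round(v,3) for k,v in s.items()},manip.tcp_to_grasp)
ims=[]
for c in ['side','top']:
    im=cams.camera(c);cv2.imwrite(f'pics/{c}0.png',im[:,:,::-1])
    p=cams.camera_params(c);print(c,np.round(p['eye'],3),np.round(p['rotation'],3).tolist())
    for t in ['bowl_mid','seat','scale_foot','rack','mortar','timer','scoop']:
        r=nets.tip_of(t,c)
        print(c,t,[(np.round(np.array(q['xy'])*[560,420],1).tolist(),round(q['conf'],2)) for q in r[:2]])
print(manip.get_state()['time_s'],cams.camera_params('wrist')['T_tool_cam'])
E
```

```text
pics
{'time_s': np.float64(0.0), 'joint_pos': array([ 1.175,  0.384,  0.044,  1.6  , -0.018,  1.161, -0.05 ]), 'dq': array([-0.001, -0.002,  0.   ,  0.   ,  0.   , -0.001, -0.   ]), 'effort': array([ 1.0000e-03, -4.3346e+01,  1.0240e+00, -2.4951e+01,  1.0000e-02,
        1.1000e-02,  0.0000e+00]), 'position': array([ 0.19, -0.62,  0.23]), 'orientation': array([ 0.989,  1.338, -0.986]), 'contact_force': array([-0.111, -0.421,  0.222]), 'wrist_torque': array([-0.019, -0.003,  0.019]), 'grip_width': np.float64(0.086)} 0.0187
side [ 0.554 -0.876  0.889] [-2.317, 0.064, -0.03]
side bowl_mid [([229.6, 154.5], 0.92)]
side seat [([305.9, 217.2], 0.58)]
side scale_foot []
side rack []
side mortar [([245.1, 339.0], 0.98)]
side timer [([296.2, 156.0], 0.66)]
side scoop [([343.5, 350.7], 0.58)]
top [0.491 0.018 1.065] [-2.182, 2.157, -0.17]
top bowl_mid [([145.2, 265.0], 0.68)]
top seat [([311.4, 185.8], 0.71)]
top scale_foot []
top rack []
top mortar [([389.9, 249.2], 0.91)]
top timer [([145.2, 179.4], 0.87), ([147.1, 265.8], 0.3)]
top scoop [([403.3, 173.0], 0.77)]
0.8 [[-8.14424532e-04 -3.27148347e-01  9.44972643e-01 -1.42268645e-01]
 [ 7.16290025e-04 -9.44972905e-01 -3.27147820e-01  8.37611325e-02]
 [ 9.99999412e-01  4.10437268e-04  1.00394221e-03 -5.14335076e-04]
 [ 0.00000000e+00  0.00000000e+00  0.00000000e+00  1.00000000e+00]]
```

```bash
sed -i "s/Rw=np.array(p\['rotation'\])/Rw=R.from_rotvec(p['rotation']).as_matrix()/" h.py
python3 - <<'E'
from h import *
px={'bowl_mid':([229.6,154.5],[145.2,265.0]),'seat':([305.9,217.2],[311.4,185.8]),'mortar':([245.1,339],[389.9,249.2]),'timer':([296.2,156],[145.2,179.4]),'scoop':([343.5,350.7],[403.3,173])}
for k,(a,b) in px.items():
    ea,va=ray('side',[a]);eb,vb=ray('top',[b])
    P=tri([(ea,va[0]),(eb,vb[0])]);print(k,P.round(4),proj('side',P).round(1)-a,proj('top',P).round(1)-b)
a=cv2.imread('pics/side0.png');b=cv2.imread('pics/top0.png')
cv2.imwrite('pics/s1.png',cv2.resize(a,(800,600)));cv2.imwrite('pics/t1.png',cv2.resize(b,(800,600)))
E
```

```text
bowl_mid [0.477  0.3314 0.0268] [[-1.1  0.1]] [[ 0.  -1.3]]
seat [ 0.6686 -0.0887  0.1432] [[-0.6  0.1]] [[ 0.  -0.6]]
mortar [ 0.5217 -0.3183  0.0055] [[0.1 0. ]] [[0.  0.1]]
timer [0.6981 0.3503 0.0007] [[ 2.1 -0.5]] [[0.1 2.6]]
scoop [ 0.7312 -0.3608  0.0078] [[ 0.9 -0.2]] [[0.  0.7]]
```

View pics/s1.png

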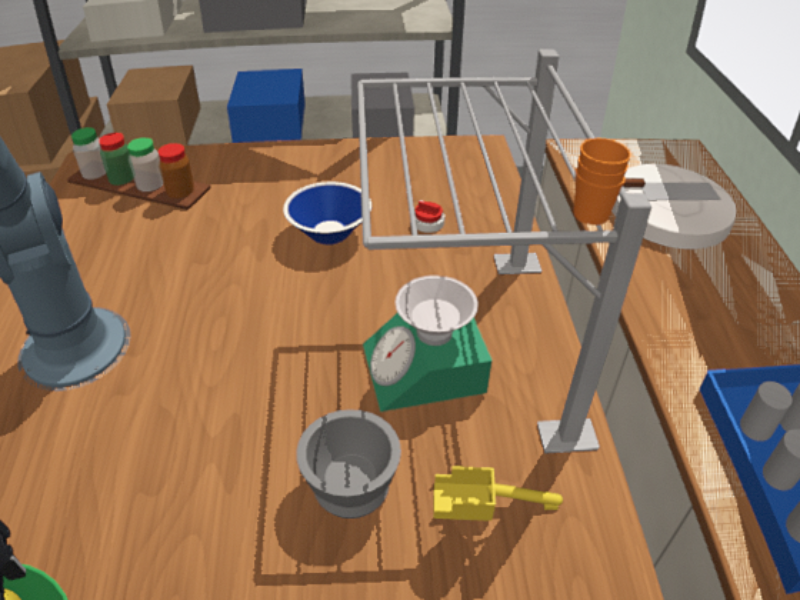

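View pics/t1.png

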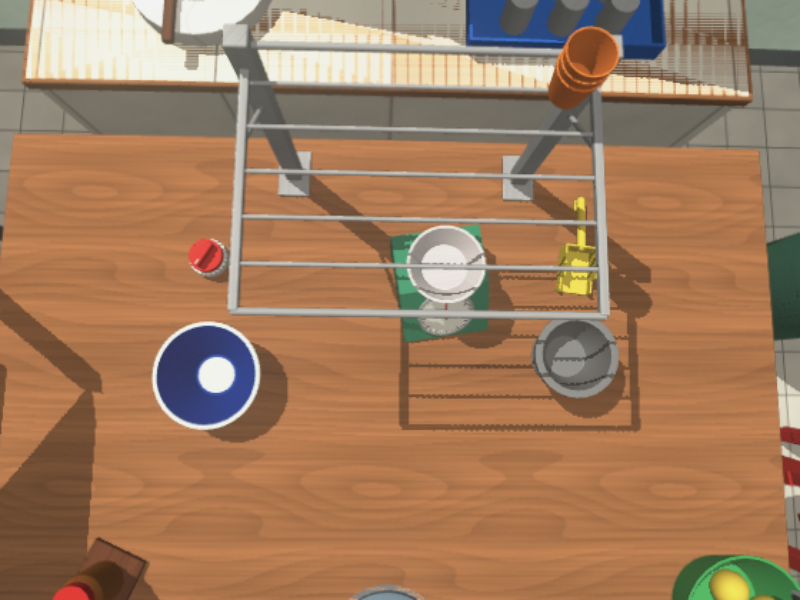

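The side view shows the bowl at about (327,212), the pan at (437,305), the rack's front bar running from (362,82) to (368,242), and the mortar at (350,460). In the top view the bowl is at (206,375), the pan mouth at (445,265), and the front bar runs from (233,311) to (606,315). Next I refine these positions by fitting silhouettes.

```bash
cat >> h.py <<'E'
from scipy.optimize import least_squares
th=np.linspace(0,2*np.pi,120,endpoint=False)
def circ(c,r,z,tilt=(0,0)):
    P=np.c_[r*np.cos(th),r*np.sin(th),0*th+z]
    return R.from_rotvec([tilt[0],tilt[1],0]).apply(P)+c
def mask(t,c):
    cams.camera(c);r=nets.trace(t,c)
    if not r: return None,0
    return r[0]['pixels'].astype(np.uint8),r[0]['conf']
def fit(cs,x0,rings,tilt=False):
    """cs: list (cam, contour hull pts); rings: [(r,z)] rel. to origin"""
    def res(x,full=False):
        t=x[3:5] if tilt else (0,0); out=[]
        for cam,h in cs:
            P=np.vstack([proj(cam,circ(x[:3],r,z,t)) for r,z in rings]).astype(np.float32)
            H=cv2.convexHull(P)
            out+=[cv2.pointPolygonTest(H,(float(a),float(b)),True) for a,b in h]
        return np.array(out)
    s=least_squares(res,x0,loss='soft_l1',f_scale=0.7,diff_step=1e-4)
    return s.x,res(s.x)
def hull(m):
    cn=max(cv2.findContours(m,cv2.RETR_EXTERNAL,cv2.CHAIN_APPROX_NONE)[0],key=cv2.contourArea)
    H=cv2.convexHull(cn); f=np.zeros_like(m);cv2.drawContours(f,[H],-1,1,-1)
    return cv2.findContours(f,cv2.RETR_EXTERNAL,cv2.CHAIN_APPROX_NONE)[0][0].reshape(-1,2).astype(float)[::2]
E
python3 - <<'E'
from h import *
H={}
for t in ['bowl_mid','pan']:
    for c in ['top','side']:
        m,cf=mask(t,c)
        if m is None: print(t,c,'none');continue
        h=hull(m);H[t,c]=h;print(t,c,round(cf,2),m.sum(),h.min(0),h.max(0))
for t,x0,rings in [('bowl_mid',[.477,.331,0],[(.094,.072),(.042,0)]),('pan',[.668,-.089,.134],[(.066,.026)])]:
    for cs in (['top'],['side'],['top','side']):
        cs=[(c,H[t,c]) for c in cs if (t,c) in H]
        if not cs: continue
        if len(cs)==1:
            # fix z
            def f(x): return None
            x,r=fit(cs,np.array(x0),rings)
        else: x,r=fit(cs,np.array(x0),rings)
        print(t,[c[0] for c in cs],x.round(4),'rms',np.sqrt((r**2).mean()).round(2),np.abs(r).max().round(1))
for a,b in [((606,315),(368,240)),((233,310),(362,82))]:
    ea,va=ray('top',[np.array(a)*.7]);eb,vb=ray('side',[np.array(b)*.7]);P=tri([(ea,va[0]),(eb,vb[0])]);print('rack corner',P.round(3),onz('top',[np.array(a)*.7],.402).round(3))
E
```

```text
bowl_mid top 0.92 4507 [107. 225.] [181. 300.]
bowl_mid side 0.73 1842 [199. 127.] [253. 170.]
pan top 0.89 2104 [285. 158.] [338. 184.]
pan side 0.76 1873 [277. 193.] [334. 235.]
bowl_mid ['top'] [ 0.481   0.3247 -0.011 ] rms 0.41 1.4
bowl_mid ['side'] [ 0.4783  0.3511 -0.0185] rms 1.66 5.9
bowl_mid ['top', 'side'] [0.4812 0.3215 0.0009] rms 1.32 6.8
pan ['top'] [ 0.7782 -0.1341 -0.2568] rms 4.97 9.6
pan ['side'] [ 0.6671 -0.0957  0.1389] rms 0.86 2.2
pan ['top', 'side'] [ 0.6671 -0.0874  0.1307] rms 7.37 26.6
rack corner [ 0.56  -0.249  0.412] [[ 0.56  -0.254  0.402]]
rack corner [0.561 0.19  0.411] [[0.56  0.192 0.402]]
```

```bash
cat >> h.py <<'E'
def hull(m,mn=20):
    cn=[c for c in cv2.findContours(m,cv2.RETR_EXTERNAL,cv2.CHAIN_APPROX_NONE)[0] if cv2.contourArea(c)>mn]
    Hh=cv2.convexHull(np.vstack(cn)); f=np.zeros_like(m);cv2.drawContours(f,[Hh],-1,1,-1)
    return cv2.findContours(f,cv2.RETR_EXTERNAL,cv2.CHAIN_APPROX_NONE)[0][0].reshape(-1,2).astype(float)[::2]
def fitz(cs,xy,z,rings):
    def res(x):
        out=[]
        for cam,h in cs:
            P=np.vstack([proj(cam,circ([x[0],x[1],z],r*(1+x[2]),zz)) for r,zz in rings]).astype(np.float32)
            out+=[cv2.pointPolygonTest(cv2.convexHull(P),(float(a),float(b)),True) for a,b in h]
        return np.array(out)
    s=least_squares(res,[*xy,0.],loss='soft_l1',f_scale=0.5,diff_step=1e-4);return s.x,np.sqrt((res(s.x)**2).mean())
E
python3 - <<'E'
from h import *
B=[(.094,.072),(.042,0)];Pn=[(.066,.026)]
for t,xy,z,rg in [('bowl_mid',[.48,.325],0,B),('pan',[.668,-.089],.134,Pn)]:
    for c in ['top','side']:
        m,cf=mask(t,c);h=hull(m)
        print(t,c,h.min(0),h.max(0),fitz([(c,h)],xy,z,rg))
s=manip.get_state();print(s['time_s'],np.round(R.from_rotvec(s['orientation']).as_matrix(),3).tolist())
E
```

```text
bowl_mid top [107. 224.] [182. 301.] (array([4.80816890e-01, 3.20904122e-01, 4.22498486e-04]), np.float64(0.5563868602212373))
bowl_mid side [199. 127.] [253. 169.] (array([ 0.47919957,  0.32827958, -0.05130833]), np.float64(1.3599054950874827))
pan top [285. 157.] [338. 211.] (array([ 0.66782253, -0.0871497 , -0.01900852]), np.float64(0.45509990672852496))
pan side [278. 194.] [333. 234.] (array([ 0.66793239, -0.08902608, -0.01704849]), np.float64(0.8769419348724152))
1.6 [[0.0, 0.956, 0.294], [0.0, 0.294, -0.956], [-1.0, 0.0, -0.0]]
```

```bash
cat >> h.py <<'E'
BOWL=np.array([.4808,.321,0]);PAN=np.array([.668,-.0881,.134]);A36=np.arctan2(52,72)
def rot(phi,tilt):
    """tool x down, tilted forward by tilt, hand azimuth phi; z horizontal-outward"""
    return R.from_euler('z',phi)*R.from_matrix(np.array([[0,0,1],[0,1,0],[-1,0,0]]).astype(float))*R.from_euler('y',-tilt)
def grasp(base,phi,depth,tilt=A36):
    a=np.array([np.cos(phi),np.sin(phi),0]);x=rot(phi,tilt).apply([1,0,0])
    return base+[0,0,.072]-a*(.094-.004/np.cos(A36))+x*depth
def T(p,r):
    M=np.eye(4);M[:3,:3]=r.as_matrix();M[:3,3]=p;return M
def cur():
    s=manip.get_state();return T(s['position'],R.from_rotvec(s['orientation']))
from scipy.linalg import logm,expm
def rows(T0,T1,n):
    E=expm(np.real(logm(np.linalg.inv(T0)@T1))/n)
    row=np.r_[E[:3,3]/.025,R.from_matrix(E[:3,:3]).as_rotvec(degrees=True)/6].round(2)
    G=np.eye(4);G[:3,:3]=R.from_rotvec(row[3:]*6,degrees=True).as_matrix();G[:3,3]=row[:3]*.025
    P=T0.copy();tr=[]
    for _ in range(n): P=P@G;tr.append(P[:3,3].round(3))
    print(n,'x',row.tolist(),'end err mm',((P-T1)[:3,3]*1e3).round(1),'deg',np.degrees(R.from_matrix(P[:3,:3].T@T1[:3,:3]).magnitude()).round(2),'mid',tr[n//2])
    return P
E
python3 - <<'E'
from h import *
phi=np.arctan2(.321,.4808);print(phi)
x=rot(0,A36);print(x.apply(np.eye(3)).round(2).tolist())
C=cur();a=np.array([np.cos(phi),np.sin(phi),0])
P=rows(C,T(a*.45+[0,0,.3],rot(phi,0)),36)
pre=T(grasp(BOWL,phi,-.05),rot(phi,A36));print(pre[:3,3])
P=rows(P,pre,12)
E
```

```text
0.5886742595586386
[[0.59, 0.0, -0.81], [0.0, 1.0, 0.0], [0.81, 0.0, 0.59]]
36 x [-0.08, 1.13, -0.18, -0.49, -0.0, -0.0] end err mm [ 8.  -2.5  3.3] deg 0.82 mid [ 0.508 -0.207  0.269]
[0.38237895 0.25529044 0.11253396]
12 x [0.62, 0.02, -0.17, -0.01, -0.5, 0.0] end err mm [-0.1 -0.8  1.1] deg 0.31 mid [0.37  0.244 0.192]
```

Call:
send_rows:
  rows:
    - [85,-0.35,0,-1,0,0,0]
    - [85,-0.35,0,-1,0,0,0]
    - [85,-0.35,0,-1,0,0,0]
    - [85,-0.35,0,-1,0,0,0]
    - [85,-0.35,0,-1,0,0,0]
    - [85,-0.35,0,-1,0,0,0]
    - [85,-0.35,0,-1,0,0,0]
    - [85,-0.35,0,-1,0,0,0]
    - [40,0,0.95,0,-0.5,0,0]
    - [40,0,0.95,0,-0.5,0,0]
    - [40,0,0.95,0,-0.5,0,0]
    - [40,0,0.95,0,-0.5,0,0]

```text
time_s: 2.8
position: [0.2231, -0.3944, 0.3009]
orientation: [0.824, 1.41, -0.823]
contact_force: [0.1, -0.4, 0.8]
grip_width: 0.0403
```

```bash
cat > go.py <<'E'
from h import *
s=manip.get_state();print(round(s['time_s'],2),np.round(s['position'],4),np.round(s['joint_pos'],3),np.round(s['contact_force'],2),np.round(s['wrist_torque'],3),round(s['grip_width'],4))
E
python3 - <<'E'
exec(open('go.py').read())
phi=.589;a=np.array([np.cos(phi),np.sin(phi),0])
P=rows(cur(),T(a*.45+[0,0,.3],rot(phi,0)),36)
E
```

```text
2.8 [ 0.2231 -0.3944  0.3009] [ 1.058 -0.051 -0.09   1.957 -0.005  1.236 -0.087] [ 0.11 -0.4   0.85] [-0.019 -0.     0.023] 0.0403
36 x [0.0, 0.83, -0.02, -0.44, -0.0, -0.0] end err mm [-1.6  3.1  1.3] deg 0.71 mid [ 0.445 -0.083  0.301]
```

Call:
send_rows:
  rows:
    - [40,0,0.98,-0.02,-0.53,0,0]
    - [40,0,0.98,-0.02,-0.53,0,0]
    - [40,0,0.98,-0.02,-0.53,0,0]
    - [40,0,0.98,-0.02,-0.53,0,0]
    - [40,0,0.98,-0.02,-0.53,0,0]
    - [40,0,0.98,-0.02,-0.53,0,0]
    - [40,0,0.98,-0.02,-0.53,0,0]
    - [40,0,0.98,-0.02,-0.53,0,0]
    - [40,0,0.98,-0.02,-0.53,0,0]
    - [40,0,0.98,-0.02,-0.53,0,0]
    - [40,0,0.98,-0.02,-0.53,0,0]
    - [40,0,0.98,-0.02,-0.53,0,0]

```text
time_s: 4.0
position: [0.4153, -0.1798, 0.3013]
orientation: [0.308, 1.549, -0.308]
contact_force: [1.1, -0.4, -0.0]
grip_width: 0.0403
```

Call:
send_rows:
  rows:
    - [40,0,0.98,-0.02,-0.53,0,0]
    - [40,0,0.98,-0.02,-0.53,0,0]
    - [40,0,0.98,-0.02,-0.53,0,0]
    - [40,0,0.98,-0.02,-0.53,0,0]
    - [40,0,0.98,-0.02,-0.53,0,0]
    - [40,0,0.98,-0.02,-0.53,0,0]
    - [40,0,0.98,-0.02,-0.53,0,0]
    - [40,0,0.98,-0.02,-0.53,0,0]
    - [40,0,0.98,-0.02,-0.53,0,0]
    - [40,0,0.98,-0.02,-0.53,0,0]
    - [40,0,0.98,-0.02,-0.53,0,0]
    - [40,0,0.98,-0.02,-0.53,0,0]

```text
time_s: 5.2
position: [0.4346, 0.1082, 0.3013]
orientation: [-0.214, 1.56, 0.214]
contact_force: [0.0, -0.4, 0.6]
grip_width: 0.04
```

```bash
python3 - <<'E'
exec(open('go.py').read())
phi=.589;a=np.array([np.cos(phi),np.sin(phi),0])
pre=T(grasp(BOWL,phi,-.05),rot(phi,A36));print(pre[:3,3])
rows(cur(),pre,16)
E
```

```text
5.2 [0.4346 0.1082 0.3013] [ 0.432 -0.046 -0.734  1.941 -0.033  1.235 -0.018] [ 0.   -0.38  0.58] [ 0.014 -0.021 -0.002] 0.04
[0.38240036 0.25525838 0.11253396]
16 x [0.47, 0.37, -0.11, -0.18, -0.37, 0.06] end err mm [ 0.4 -1.7  1.8] deg 0.24 mid [0.398 0.186 0.195]
```

Call:
send_rows:
  rows:
    - [40,0.47,0.37,-0.11,-0.18,-0.37,0.06]
    - [40,0.47,0.37,-0.11,-0.18,-0.37,0.06]
    - [40,0.47,0.37,-0.11,-0.18,-0.37,0.06]
    - [40,0.47,0.37,-0.11,-0.18,-0.37,0.06]
    - [40,0.47,0.37,-0.11,-0.18,-0.37,0.06]
    - [40,0.47,0.37,-0.11,-0.18,-0.37,0.06]
    - [40,0.47,0.37,-0.11,-0.18,-0.37,0.06]
    - [40,0.47,0.37,-0.11,-0.18,-0.37,0.06]
    - [40,0.47,0.37,-0.11,-0.18,-0.37,0.06]
    - [40,0.47,0.37,-0.11,-0.18,-0.37,0.06]
    - [40,0.47,0.37,-0.11,-0.18,-0.37,0.06]
    - [40,0.47,0.37,-0.11,-0.18,-0.37,0.06]

```text
time_s: 6.4
position: [0.3903, 0.2132, 0.1596]
orientation: [-0.261, 1.08, 0.465]
contact_force: [0.2, 0.7, 0.5]
grip_width: 0.04
```

```bash
python3 - <<'E'
exec(open('go.py').read())
phi=.589
pre=T(grasp(BOWL,phi,-.03),rot(phi,A36));print(pre[:3,3])
rows(cur(),pre,6)
im=cams.camera('wrist').copy()
for r,z,c in [(.094,.072,(255,0,0)),(.084,.072,(0,255,0))]:
    for q in proj('wrist',circ(BOWL,r,z)): cv2.circle(im,tuple(int(v) for v in q),1,c,-1) if 0<q[0]<560 and 0<q[1]<420 else 0
cv2.imwrite('pics/w1.png',im[:,:,::-1])
E
```

```text
6.4 [0.3903 0.2132 0.1596] [ 0.268 -0.18  -0.807  2.435 -0.339  0.375  0.228] [0.22 0.72 0.46] [-0.226  0.433 -0.024] 0.04
[0.39213703 0.26176353 0.09632038]
6 x [0.46, 0.27, -0.06, -0.13, -0.24, 0.04] end err mm [ 0.3  1.  -0.1] deg 0.17 mid [0.391 0.246 0.117]
```

View pics/w1.png

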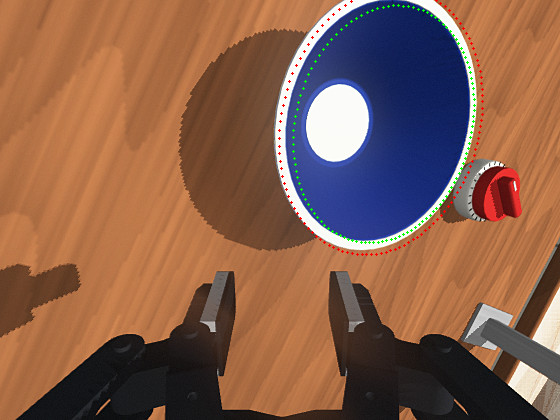

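The wrist view shows that the fitted rim is about 2–3 mm off. The bowl's rim is at (275–480, 0–250) and the drawn ring sits slightly to the right. Joint 4 is near its limit, so the hand should grasp at a different azimuth. I'll fit a kinematic model to choose it.

```bash
cat >> h.py <<'E'
import itertools
S=[([1.175,.384,.044,1.6,-.018,1.161,-.05],[.1905,-.6205,.2305],[.989,1.338,-.986]),
([1.058,-.051,-.09,1.957,-.005,1.236,-.087],[.2231,-.3944,.3009],[.824,1.41,-.823]),
([.432,-.046,-.734,1.941,-.033,1.235,-.018],[.4346,.1082,.3013],[-.214,1.56,.214]),
([.268,-.18,-.807,2.435,-.339,.375,.228],[.3903,.2132,.1596],[-.261,1.08,.465])]
def fk(q,par,sg):
    h,a,b,L=par;r=R.identity();p=np.array([0,0,h])
    for i,(ax,l) in enumerate(zip('zyzyzyz',[0,0,a,0,b,0,L])):
        r=r*R.from_euler(ax,sg[i]*q[i]); p=p+r.apply([0,0,l])
    return p,r
E
python3 - <<'E'
from h import *
best=None
for s in itertools.product([-1,1],repeat=4):
    sg=[s[0],1,s[1],1,s[2],1,s[3]]
    f=lambda p:np.concatenate([fk(q,p[:4],sg)[0]-x for q,x,_ in S])
    o=least_squares(f,[.36,.49,.5,.35])
    if best is None or o.cost<best[0]: best=(o.cost,sg,o.x,o.fun)
print(best[0],best[1],best[2].round(4),(best[3]*1e3).round(1))
sg,par=best[1],best[2]
Ms=[(fk(q,par,sg)[1].inv()*R.from_rotvec(o)).as_matrix().round(2).tolist() for q,_,o in S];print(Ms)
E
```

```text
0.0020147580983650927 [-1, 1, -1, 1, 1, 1, -1] [0.2319 0.5152 0.5012 0.2808] [ 31.4   8.4  -2.7  29.4  25.6  -0.3   2.4  20.7  -0.2   5.9 -31.    3.2]
[[[0.0, -0.01, -1.0], [0.03, 1.0, -0.01], [1.0, -0.03, 0.0]], [[0.0, -0.0, -1.0], [0.01, 1.0, -0.0], [1.0, -0.01, 0.0]], [[0.0, -0.02, -1.0], [0.06, 1.0, -0.02], [1.0, -0.06, 0.0]], [[-0.12, -0.58, -0.81], [0.21, 0.78, -0.59], [0.97, -0.24, 0.02]]]
```

```bash
cat >> h.py <<'E'
M0=R.from_matrix(np.array([[0,0,-1.],[0,1,0],[1,0,0]]))
def fk(q,par,sg):
    h,a,b,L,*o=par;r=R.identity();p=np.array([0,0,h]);o=np.r_[o,np.zeros(8)]
    off=[[0,0,0],[0,o[0],0],[o[2],o[1],a],[o[4],o[3],0],[-o[4],o[5],b],[o[6],0,0],[0,0,L]]
    for i,ax in enumerate('zyzyzyz'):
        r=r*R.from_euler(ax,sg[i]*q[i]); p=p+r.apply(off[i])
    return p,r*M0
E
python3 - <<'E'
from h import *
out=[]
for s in itertools.product([-1,1],repeat=4):
  for s6 in (1,):
    sg=[s[0],1,s[1],1,s[2],s6,s[3]]
    f=lambda p:np.concatenate([np.r_[fk(q,p,sg)[0]-x,.2*(fk(q,p,sg)[1].inv()*R.from_rotvec(o)).as_rotvec()] for q,x,o in S])
    o=least_squares(f,[.36,.49,.5,.35]+[0]*7);out.append((o.cost,sg,o.x,o.fun))
out.sort(key=lambda t:t[0])
for c in out[:3]: print(c[0],c[1],c[2].round(3));print((c[3]*1e3).reshape(4,6).round(1).tolist())
E
```

```text
5.9379722052001395e-08 [-1, 1, -1, 1, -1, 1, -1] [ 0.302  0.491  0.508  0.324 -0.021  0.903 -0.003 -0.921 -0.001 -0.002
 -0.002]
[[-0.1, -0.0, 0.0, 0.0, 0.0, 0.0], [0.0, 0.0, 0.0, 0.2, 0.1, 0.0], [0.0, 0.0, -0.0, -0.0, -0.1, -0.1], [-0.0, 0.0, 0.0, 0.2, 0.2, -0.0]]
0.0029160572051966176 [-1, 1, -1, 1, 1, 1, 1] [ 0.258  0.485  0.548  0.264 -0.029 -0.176 -0.008  0.349  0.173 -0.18
  0.03 ]
[[-0.4, -0.2, -0.4, 22.9, 0.0, 6.6], [4.1, 1.1, -2.2, 35.6, 0.1, 1.9], [-0.1, -4.1, 2.6, 11.5, -0.1, 12.4], [-0.4, 0.1, -0.0, 35.6, 0.2, 48.9]]
0.004979916788637116 [-1, 1, -1, 1, -1, 1, 1] [ 0.302  0.491  0.508  0.324 -0.021  0.903 -0.003 -0.921 -0.001 -0.002
 -0.002]
[[-0.1, -0.0, 0.0, 20.0, 0.0, 0.0], [0.0, 0.0, 0.0, 35.0, 0.1, 0.0], [0.0, 0.0, -0.0, 7.2, -0.1, -0.1], [-0.0, 0.0, 0.0, -91.0, 0.2, -0.1]]
```

```bash
cat >> h.py <<'E'
PAR=[.302,.491,.508,.324,-.021,.903,-.003,-.921,-.001,-.002,-.002];SG=[-1,1,-1,1,-1,1,-1]
LO=np.array([-2.61,-.41,-1.48,0,-1.57,.05,-2.85]);HI=np.array([2.61,2.15,1.57,2.5,4.71,1.97,2.85])
def ik(Tt,q0,w=.02):
    rt=R.from_matrix(Tt[:3,:3])
    def f(q):
        p,r=fk(q,PAR,SG);return np.r_[(p-Tt[:3,3])*20,(r.inv()*rt).as_rotvec()*4,w*(q-q0)]
    o=least_squares(f,np.clip(q0,LO+1e-3,HI-1e-3),bounds=(LO,HI));return o.x,np.abs(o.fun[:3]).max()/20*1e3,np.abs(o.fun[3:6]).max()/4
def follow(T0,T1,q,n=12):
    X=np.real(logm(np.linalg.inv(T0)@T1))
    for k in range(1,n+1): q,e,ea=ik(T0@expm(X*k/n),q)
    return q,e,ea
E
python3 - <<'E'
from h import *
q=np.array(manip.get_state()['joint_pos']);C=cur()
for ph in (45,60,70,80,90):
    phi=np.radians(ph)
    for t in (A36,):
        pre=T(grasp(BOWL,phi,-.05,t),rot(phi,t));g=T(grasp(BOWL,phi,.031,t),rot(phi,t))
        q1,e1,a1=follow(C,pre,q);q2,e2,a2=follow(pre,g,q1,6)
        print(ph,q1.round(2),round(e1,1),round(a1,3),q2.round(2),round(e2,1),round(a2,3))
        for pp in (-10,0):
            pb=np.radians(pp);Lf=T(grasp(BOWL+[0,0,.2],phi,.031,t),rot(phi,t))
            q3,*_=follow(g,Lf,q2,6)
            A=T(grasp(PAN+[-.15,.1,.07],pb,.031,t),rot(pb,t));Bp=T(grasp(PAN+[0,0,.07],pb,.031,t),rot(pb,t));G=T(grasp(PAN,pb,.031,t),rot(pb,t))
            q4,*_=follow(Lf,A,q3);q5,*_=follow(A,Bp,q4,6);q6,e,a=follow(Bp,G,q5,6);print('   place',pp,q3.round(2),q4.round(2),q5.round(2),q6.round(2),round(e,1),round(a,3))
E
```

```text
45 [ 0.9   0.13 -1.39  2.5  -1.21  0.07  1.53] 0.4 0.003 [-0.04  0.28 -0.51  2.39 -1.57  0.05  1.86] 6.6 0.088
   place -10 [ 0.08 -0.21 -0.57  2.32 -0.64  0.46  0.78] [ 0.44 -0.41 -0.64  2.42 -0.01  0.47 -0.4 ] [ 0.6   0.   -0.58  2.15  0.26  0.38 -0.38] [ 0.48  0.12 -0.49  2.22  0.66  0.25 -0.76] 0.0 0.0
   place 0 [ 0.08 -0.21 -0.57  2.32 -0.64  0.46  0.78] [ 0.41 -0.41 -0.49  2.44 -0.3   0.45  0.12] [ 0.49  0.   -0.38  2.15 -0.19  0.37  0.27] [ 0.47  0.11 -0.37  2.22 -0.14  0.2   0.24] 0.0 0.0
60 [ 0.19  0.11 -0.48  2.43 -1.21  0.4   1.87] 0.0 0.0 [ 0.48  0.48 -0.9   2.36 -1.57  0.05  2.33] 0.1 0.001
   place -10 [ 0.25 -0.12 -0.59  2.25 -0.82  0.64  1.29] [ 0.44 -0.41 -0.64  2.42 -0.01  0.47 -0.4 ] [ 0.6   0.   -0.58  2.15  0.26  0.38 -0.38] [ 0.48  0.12 -0.49  2.22  0.66  0.25 -0.76] 0.0 0.0
   place 0 [ 0.25 -0.12 -0.59  2.25 -0.82  0.64  1.29] [ 0.41 -0.41 -0.49  2.44 -0.3   0.45  0.12] [ 0.49  0.   -0.38  2.15 -0.19  0.37  0.27] [ 0.47  0.11 -0.37  2.22 -0.14  0.2   0.24] 0.0 0.0
70 [ 0.26  0.19 -0.47  2.33 -1.02  0.52  1.91] 0.0 0.0 [ 0.24  0.42 -0.57  2.29 -1.19  0.31  2.0
[... 700 characters left out ...]
.0 0.0
   place 0 [ 0.22  0.06 -0.47  2.1  -0.75  0.85  1.62] [ 0.41 -0.41 -0.49  2.44 -0.3   0.45  0.12] [ 0.49  0.   -0.38  2.15 -0.19  0.37  0.27] [ 0.47  0.11 -0.37  2.22 -0.14  0.2   0.24] 0.0 0.0
90 [ 0.31  0.37 -0.47  2.1  -0.7   0.75  1.98] 0.0 0.0 [ 0.24  0.52 -0.5   2.11 -0.74  0.57  2.01] 0.0 0.0
   place -10 [ 0.25  0.15 -0.49  2.01 -0.67  0.96  1.73] [ 0.44 -0.41 -0.64  2.42 -0.01  0.47 -0.4 ] [ 0.6   0.   -0.58  2.15  0.26  0.38 -0.38] [ 0.48  0.12 -0.49  2.22  0.66  0.25 -0.76] 0.0 0.0
   place 0 [ 0.25  0.15 -0.49  2.01 -0.67  0.96  1.73] [ 0.41 -0.41 -0.49  2.44 -0.3   0.45  0.12] [ 0.49  0.   -0.38  2.15 -0.19  0.37  0.27] [ 0.47  0.11 -0.37  2.22 -0.14  0.2   0.24] 0.0 0.0
```

```bash
python3 - <<'E'
from h import *
m,cf=mask('bowl_mid','wrist');h=hull(m);h=h[(h[:,1]>3)&(h[:,0]>3)&(h[:,0]<556)]
print(cf,fitz([('wrist',h)],[.48,.321],0,[(.094,.072),(.042,0)]))
q=np.array(manip.get_state()['joint_pos']);C=cur();b=BOWL+[-.001,.004,0]
phi=np.radians(85);pre=T(grasp(b,phi,-.05),rot(phi,A36));g=T(grasp(b,phi,.031),rot(phi,A36));Lf=T(grasp(b+[0,0,.2],phi,.031),rot(phi,A36))
hi=C.copy();hi[2,3]+=.05
P=rows(C,pre,24)
q1,*_=follow(C,pre,q);q2,*_=follow(pre,g,q1,6);q3,*_=follow(g,Lf,q2,6)
for pp in (10,20,30):
    pb=np.radians(pp);Bp=T(grasp(PAN+[0,0,.07],pb,.031),rot(pb,A36));G=T(grasp(PAN+[0,0,-.01],pb,.031),rot(pb,A36))
    q5,e5,_=follow(Lf,Bp,q3,16);q6,e,a=follow(Bp,G,q5,6);print('   place',pp,q3.round(2),q5.round(2),q6.round(2),round(e5,1),round(e,1),round(a,3))
E
```

```text
0.91 (array([0.48532134, 0.3223281 , 0.00432409]), np.float64(0.364570872628852))
24 x [0.1, -0.12, 0.02, -0.34, -0.05, 0.2] end err mm [-2.5  0.8 -1. ] deg 1.01 mid [0.43  0.199 0.132]
   place 10 [ 0.23  0.11 -0.48  2.06 -0.71  0.9   1.67] [ 0.4   0.02 -0.19  2.13 -0.52  0.45  0.8 ] [ 0.45  0.15 -0.25  2.19 -0.73  0.29  1.05] 0.0 0.0 0.0
   place 20 [ 0.23  0.11 -0.48  2.06 -0.71  0.9   1.67] [ 0.47  0.08 -0.17  2.07 -0.68  0.58  1.15] [ 0.51  0.2  -0.22  2.14 -0.85  0.44  1.37] 0.0 0.0 0.0
   place 30 [ 0.23  0.11 -0.48  2.06 -0.71  0.9   1.67] [ 0.52  0.14 -0.16  2.   -0.73  0.72  1.39] [ 0.55  0.26 -0.19  2.06 -0.85  0.58  1.56] 0.0 0.0 0.0
```

```bash
python3 - <<'E'
from h import *
b=np.array([.484,.322,0]);phi=np.radians(85);rows(cur(),T(grasp(b,phi,-.05),rot(phi,A36)),14)
E
```

```text
14 x [0.17, -0.23, 0.04, -0.58, -0.09, 0.34] end err mm [ 0.9 -1.1  0.3] deg 0.55 mid [0.436 0.196 0.132]
```

Call:
send_rows:
  rows:
    - [40,0.17,-0.23,0.04,-0.58,-0.09,0.34]
    - [40,0.17,-0.23,0.04,-0.58,-0.09,0.34]
    - [40,0.17,-0.23,0.04,-0.58,-0.09,0.34]
    - [40,0.17,-0.23,0.04,-0.58,-0.09,0.34]
    - [40,0.17,-0.23,0.04,-0.58,-0.09,0.34]
    - [40,0.17,-0.23,0.04,-0.58,-0.09,0.34]
    - [40,0.17,-0.23,0.04,-0.58,-0.09,0.34]
    - [40,0.17,-0.23,0.04,-0.58,-0.09,0.34]
    - [40,0.17,-0.23,0.04,-0.58,-0.09,0.34]
    - [40,0.17,-0.23,0.04,-0.58,-0.09,0.34]
    - [40,0.17,-0.23,0.04,-0.58,-0.09,0.34]
    - [40,0.17,-0.23,0.04,-0.58,-0.09,0.34]

```text
time_s: 7.75
position: [0.4663, 0.1977, 0.1213]
orientation: [-0.639, 0.816, 1.243]
contact_force: [0.5, 0.6, -0.1]
grip_width: 0.0399
```

Call:
send_rows:
  rows:
    - [40,0.17,-0.23,0.04,-0.58,-0.09,0.34]
    - [40,0.17,-0.23,0.04,-0.58,-0.09,0.34]
    - [40,0,0,0,0,0,0]

```text
time_s: 8.05
position: [0.4804, 0.2018, 0.1153]
orientation: [-0.698, 0.758, 1.365]
contact_force: [0.4, 0.1, 0.5]
grip_width: 0.04
```

```bash
python3 - <<'E'
exec(open('go.py').read())
m,cf=mask('bowl_mid','wrist');h=hull(m);h=h[(h[:,1]>3)&(h[:,0]>3)&(h[:,0]<556)&(h[:,1]<416)]
x,rm=fitz([('wrist',h)],[.48,.321],0,[(.094,.072),(.042,0)]);print(cf,x,rm)
b=np.r_[x[:2],0];phi=np.radians(85);C=cur()
rows(C,T(grasp(b,phi,-.05),rot(phi,A36)),1);rows(C,T(grasp(b,phi,.031),rot(phi,A36)),8)
im=cams.camera('wrist').copy()
for r,z,c in [(.094,.072,(255,0,0)),(.084,.072,(0,255,0))]:
    for q in proj('wrist',circ(b,r,z)): cv2.circle(im,tuple(int(v) for v in q),1,c,-1) if 0<q[0]<560 and 0<q[1]<420 else 0
cv2.imwrite('pics/w2.png',im[:,:,::-1])
E
```

```text
8.05 [0.4804 0.2018 0.1153] [ 0.21   0.319 -0.359  2.148 -0.809  0.724  1.99 ] [0.41 0.09 0.47] [-0.568  0.119 -0.098] 0.04
0.6 [ 0.4774355   0.32129748 -0.01312554] 1.3117082935302835
1 x [0.08, 0.42, -0.05, 0.02, 0.0, -0.03] end err mm [ 0.  -0.1  0. ] deg 0.03 mid [0.467 0.203 0.113]
8 x [0.42, 0.05, -0.01, 0.0, 0.0, -0.0] end err mm [ 0.3 -0.1 -1.2] deg 0.22 mid [0.474 0.232 0.072]
```

View pics/w2.png

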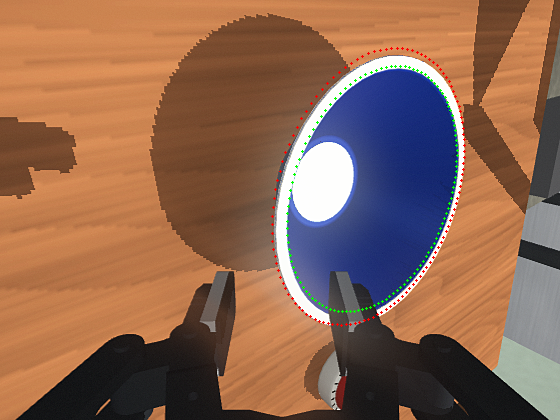

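```bash
cat >> h.py <<'E'
def ringfit(cam,pts,r,z,xy):
    def res(x):
        H=cv2.convexHull(proj(cam,circ([x[0],x[1],0],r,z)).astype(np.float32))
        return np.array([cv2.pointPolygonTest(H,(float(a),float(b)),True) for a,b in pts])
    s=least_squares(res,xy,loss='soft_l1',f_scale=.5,diff_step=1e-4);return s.x.round(4),np.sqrt((res(s.x)**2).mean()).round(2)
E
python3 - <<'E'
from h import *
im=cams.camera('wrist')
hsv=cv2.cvtColor(im,cv2.COLOR_RGB2HSV)
blue=cv2.inRange(hsv,(105,90,50),(130,255,255));h=hull((blue>0).astype(np.uint8),200);print(h.min(0),h.max(0))
hh=h[h[:,1]<262];print(len(hh),'inner',ringfit('wrist',hh,.0841,.072,[.48,.321]))
white=cv2.inRange(hsv,(0,0,150),(180,60,255));u=((blue>0)|(white>0)).astype(np.uint8);u[330:]=0;u[:,475:]=0;u[272:,:]=0
n,l,st,_=cv2.connectedComponentsWithStats(u);k=1+st[1:,4].argmax();h=hull((l==k).astype(np.uint8),200);print(h.min(0),h.max(0))
hh=h[h[:,1]<262];print('outer',ringfit('wrist',hh,.094,.072,[.48,.321]))
it=cams.camera('top');hsv=cv2.cvtColor(it,cv2.COLOR_RGB2HSV);b=cv2.inRange(hsv,(105,90,50),(130,255,255));b[:215]=0;b[310:]=0;b[:,:95]=0;b[:,195:]=0
h=hull((b>0).astype(np.uint8),200);print('top inner',h.min(0),h.max(0),ringfit('top',h,.0841,.072,[.48,.321]))
E
```

```text
[287.  70.] [457. 314.]
216 inner (array([0.4792, 0.3216]), np.float64(0.57))
[274.  57.] [463. 271.]
outer (array([0.4814, 0.3213]), np.float64(0.52))
top inner [110. 228.] [177. 296.] (array([0.4822, 0.3218]), np.float64(0.3))
```

```bash
python3 - <<'E'
from h import *
b=np.array([.481,.3215,0]);phi=np.radians(85);C=cur()
pre=T(grasp(b,phi,-.045),rot(phi,A36));P=rows(C,pre,2);rows(P,T(grasp(b,phi,.030),rot(phi,A36)),8)
E
```

```text
2 x [0.14, 0.11, -0.01, 0.01, -0.0, -0.02] end err mm [-0.1  0.2  0.1] deg 0.06 mid [0.471 0.207 0.109]
8 x [0.38, -0.0, -0.0, 0.0, -0.0, -0.0] end err mm [-0.1  0.8 -0.7] deg 0.06 mid [0.473 0.234 0.07 ]
```

Call:
send_rows:
  rows:
    - [40,0.14,0.11,-0.01,0.01,0,-0.02]
    - [40,0.14,0.11,-0.01,0.01,0,-0.02]
    - [40,0.38,0,0,0,0,0]
    - [40,0.38,0,0,0,0,0]
    - [40,0.38,0,0,0,0,0]
    - [40,0.38,0,0,0,0,0]
    - [40,0.37,0,0,0,0,0]
    - [40,0.37,0,0,0,0,0]
    - [40,0.37,0,0,0,0,0]
    - [40,0.37,0,0,0,0,0]
    - [40,0,0,0,0,0,0]

```text
time_s: 9.4
position: [0.4741, 0.2513, 0.0465]
orientation: [-0.696, 0.761, 1.366]
contact_force: [-0.3, -0.4, -0.2]
grip_width: 0.0401
```

```bash
python3 - <<'E'
exec(open('go.py').read())
b=np.array([.481,.3215,0]);phi=np.radians(85);C=cur()
rows(C,T(grasp(b,phi,.030),rot(phi,A36)),1)
im=cams.camera('wrist');cv2.imwrite('pics/w3.png',im[:,:,::-1])
E
```

```text
9.4 [0.4741 0.2513 0.0465] [ 0.157  0.471 -0.423  2.163 -0.902  0.532  2.066] [-0.33 -0.38 -0.17] [-0.613 -0.007 -0.011] 0.0401
1 x [-0.06, -0.03, -0.01, 0.01, 0.0, -0.03] end err mm [-0.  -0.1 -0.1] deg 0.03 mid [0.475 0.25  0.048]
```

View pics/w3.png

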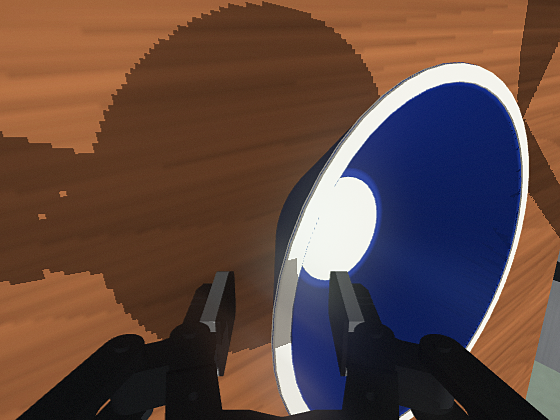

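The picture shows the wall and rim at column 272–300, midway between the finger pads (cols 232 and 335), so I close the fingers.

Call:
send_rows:
  rows:
    - [20,0,0,0,0,0,0]
    - [12,0,0,0,0,0,0]
    - [0,0,0,0,0,0,0]
    - [0,0,0,0,0,0,0]
    - [0,0,0,0,0,0,0]
    - [0,0,0,0,0,0,0]
  squeeze: 100

```text
time_s: 10.05
position: [0.4754, 0.2505, 0.0488]
orientation: [-0.697, 0.758, 1.365]
contact_force: [-2.4, -3.6, 6.2]
grip_width: 0.0043
```

```bash
python3 - <<'E'
exec(open('go.py').read())
b=np.array([.481,.3215,0]);C=cur();U=C.copy();U[2,3]+=.04;rows(C,U,4);U[2,3]+=.16;rows(C,U,8)
E
```

```text
10.05 [0.4754 0.2505 0.0488] [ 0.158  0.466 -0.422  2.162 -0.902  0.535  2.066] [-2.41 -3.63  6.24] [0.177 0.153 0.389] 0.0043
4 x [-0.32, -0.0, 0.23, -0.0, -0.0, 0.0] end err mm [-0.  -0.1 -0.6] deg 0.0 mid [0.475 0.25  0.078]
8 x [-0.81, -0.0, 0.59, -0.0, -0.0, 0.0] end err mm [-0.1  0.5  0.4] deg 0.0 mid [0.475 0.251 0.174]
```

```bash
python3 - <<'E'
from h import *
im=cams.camera('wrist');s=cams.camera('side')
cv2.imwrite('pics/w4.png',np.hstack([cv2.resize(im[150:420,160:460],(400,360)),cv2.resize(s[90:220,150:295],(400,360))])[:,:,::-1])
E
```

```text
(no output)
```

View pics/w4.png

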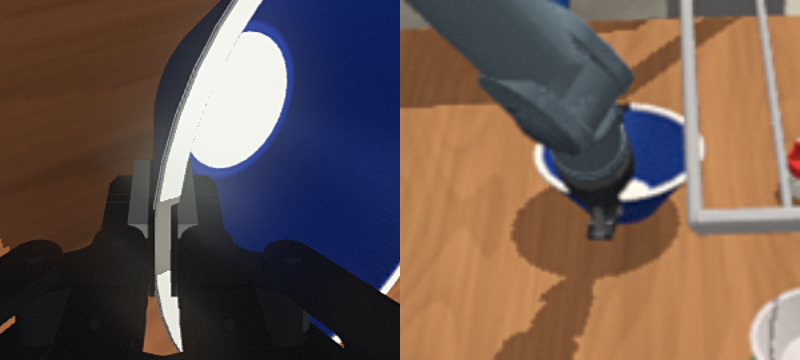

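The left half shows the pads closed on the wall at the rim, from about (140,165) to (195,235). Next is a small lift and a check.

Call:
send_rows:
  rows:
    - [0,-0.16,0,0.12,0,0,0]
    - [0,-0.32,0,0.23,0,0,0]
    - [0,-0.32,0,0.23,0,0,0]
    - [0,-0.32,0,0.23,0,0,0]
    - [0,-0.16,0,0.12,0,0,0]
    - [0,0,0,0,0,0,0]
    - [0,0,0,0,0,0,0]
  squeeze: 110

```text
time_s: 10.85
position: [0.4751, 0.2504, 0.0871]
orientation: [-0.698, 0.76, 1.364]
contact_force: [0.1, 0.7, -5.6]
grip_width: 0.0039
```

```bash
python3 - <<'E'
exec(open('go.py').read())
m,cf=mask('bowl_mid','top');print(cf,m.sum())
im=cams.camera('wrist');s=cams.camera('side')
cv2.imwrite('pics/w5.png',np.hstack([cv2.resize(im[150:420,160:460],(400,360)),cv2.resize(s[90:220,150:295],(400,360))])[:,:,::-1])
C=cur();print(C.round(3).tolist())
E
```

```text
10.85 [0.4751 0.2504 0.0871] [ 0.139  0.379 -0.401  2.158 -0.86   0.606  1.979] [ 0.14  0.67 -5.64] [-1.704  0.104  0.059] 0.0039
0.62 4727
[[0.05, -0.996, 0.07, 0.475], [0.583, 0.086, 0.808, 0.25], [-0.811, 0.001, 0.585, 0.087], [0.0, 0.0, 0.0, 1.0]]
```

View pics/w5.png

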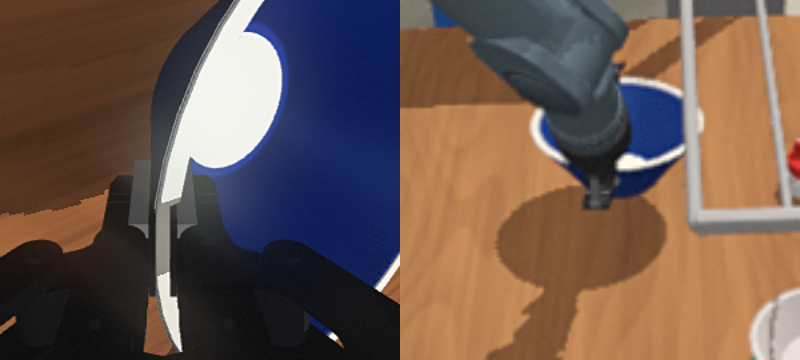

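The bowl hangs in the grip with its underside clear of the table and barely shifted. The floor disc is at (235,100) in the crop, against (240,100) before. The weight reads about 5.6 N. Next I estimate sag and tilt in the hand and plan the transfer.

```bash
cat >> h.py <<'E'
def bluehull(cam,box,cut=None):
    im=cams.camera(cam);hsv=cv2.cvtColor(im,cv2.COLOR_RGB2HSV);b=cv2.inRange(hsv,(105,90,45),(130,255,255));k=np.zeros_like(b)
    r0,r1,c0,c1=box;k[r0:r1,c0:c1]=b[r0:r1,c0:c1];return hull((k>0).astype(np.uint8),100)
def pose5(obs,x0,w=(300,300,300,60,60)):
    x0=np.array(x0,float)
    def res(x):
        o=[]
        for cam,pts in obs:
            H=cv2.convexHull(proj(cam,circ(x[:3],.0841,.072,x[3:])).astype(np.float32))
            o+=[cv2.pointPolygonTest(H,(float(a),float(b)),True) for a,b in pts]
        return np.r_[o,(x-x0)*w]
    s=least_squares(res,x0,loss='soft_l1',f_scale=.7,diff_step=1e-4,x_scale=[.001,.001,.001,.01,.01]);r=res(s.x)[:-5];return s.x,np.sqrt((r**2).mean())
E
python3 - <<'E'
from h import *
C=cur();T0=T([.4754,.2505,.0488],R.from_rotvec([-.697,.758,1.365]))
B0=np.eye(4);B0[:3,3]=[.481,.3215,0];Bn=C@np.linalg.inv(T0)@B0
x0=np.r_[Bn[:3,3],R.from_matrix(Bn[:3,:3]).as_rotvec()[:2]];print('rigid',x0.round(4))
w=bluehull('wrist',(0,420,200,560));print(w.min(0),w.max(0));w=w[(w[:,1]<290)&(w[:,0]<556)&(w[:,1]>2)]
t=bluehull('top',(190,330,80,220));print(t.min(0),t.max(0))
print('top only',pose5([('top',t)],x0));print('both',pose5([('top',t),('wrist',w)],x0)); print('wrist',pose5([('wrist',w)],x0))
print('px rigid', )
np.save('w_pts.npy',w)
E
```

```text
rigid [ 0.4803  0.3213  0.0376 -0.0019  0.0019]
[303.  81.] [512. 365.]
[104. 227.] [174. 297.]
top only (array([ 4.82713860e-01,  3.21762323e-01,  3.61287663e-02, -1.05953157e-02,
        3.78751111e-04]), np.float64(0.3173841669427786))
both (array([ 0.47986874,  0.32107524,  0.0368705 , -0.03192429,  0.00686833]), np.float64(0.9551112640954046))
wrist (array([ 0.48015438,  0.32394315,  0.03536404, -0.02545288,  0.00600742]), np.float64(0.9552593605332476))
px rigid
```

```bash
cat >> h.py <<'E'
def setTB(C,x):
    B=T(x[:3],R.from_rotvec([x[3],x[4],0]));np.save('TB.npy',np.linalg.inv(C)@B)
def tool_for(p,yaw):
    return T(p,R.from_euler('z',yaw))@np.linalg.inv(np.load('TB.npy'))
def bowl_now():
    B=cur()@np.load('TB.npy');return B[:3,3].round(4),np.degrees([np.arcsin(B[0,2]),np.arcsin(B[1,2])]).round(2)
E
python3 - <<'E'
from h import *
C=cur();setTB(C,[.4803,.3203,.0361,-.02,.002]);print(bowl_now())
q=np.array(manip.get_state()['joint_pos'])
U=tool_for([.4803,.3203,.205],0);P=rows(C,U,11)
E1=tool_for([.660,-.085,.205],np.radians(-65));P2=rows(P,E1,24)
X=np.real(logm(np.linalg.inv(P)@E1))
qq,_,_=follow(C,P,q,6)
for k in range(0,25,3):
    Tk=P@expm(X*k/24);Bk=Tk@np.load('TB.npy');qq,e,_=ik(Tk,qq);n=Tk[:3,3]-Tk[:3,0]*.2;print(k,Bk[:3,3].round(3),'hand',n.round(3),'wrist',(Tk[:3,3]-Tk[:3,0]*.324).round(3),qq.round(2),round(e,1))
E
```

```text
(array([0.4803, 0.3203, 0.0361]), array([0.11, 1.15]))
11 x [-0.49, 0.0, 0.36, -0.0, -0.02, -0.0] end err mm [ 0.2  0.6 -0.3] deg 0.17 mid [0.475 0.251 0.178]
24 x [-0.24, -0.54, -0.31, 0.36, 0.0, -0.27] end err mm [-1.1 -0.8  1.5] deg 0.32 mid [0.591 0.071 0.255]
0 [0.48  0.321 0.205] hand [0.465 0.13  0.413] wrist [0.458 0.055 0.512] [ 0.15  0.09 -0.37  2.06 -0.75  0.93  1.71] 0.0
3 [0.527 0.285 0.205] hand [0.484 0.098 0.413] wrist [0.467 0.025 0.512] [ 0.18  0.1  -0.33  2.05 -0.76  0.89  1.66] 0.0
6 [0.568 0.243 0.205] hand [0.499 0.064 0.413] wrist [ 0.472 -0.006  0.512] [ 0.21  0.11 -0.29  2.04 -0.76  0.84  1.6 ] 0.0
9 [0.602 0.196 0.205] hand [0.509 0.028 0.413] wrist [ 0.472 -0.037  0.512] [ 0.24  0.11 -0.26  2.04 -0.77  0.8   1.54] 0.0
12 [0.629 0.144 0.205] hand [ 0.513 -0.008  0.413] wrist [ 0.468 -0.068  0.512] [ 0.27  0.11 -0.22  2.04 -0.77  0.76  1.48] 0.0
15 [0.649 0.089 0.205] hand [ 0.513 -0.046  0.414] wrist [ 0.46  -0.098  0.513] [ 0.3   0.1  -0.18  2.05 -0.77  0.71  1.42] 0.0
18 [0.661 0.032 0.205] hand [ 0.507 -0.082  0.414] wrist [ 0.447 -0.127  0.513] [ 0.33  0.09 -0.14  2.06 -0.76  0.67  1.35] 0.0
21 [ 0.665 -0.027  0.205] hand [ 0.496 -0.118  0.414] wrist [ 0.43  -0.153  0.513] [ 0.36  0.07 -0.11  2.08 -0.75  0.63  1.28] 0.0
24 [ 0.66  -0.085  0.205] hand [ 0.48  -0.151  0.414] wrist [ 0.41  -0.177  0.513] [ 0.39  0.05 -0.07  2.1  -0.73  0.58  1.21] 0.0
```

```bash
cat >> h.py <<'E'
def check(A,B,qq,n=8):
    X=np.real(logm(np.linalg.inv(A)@B))
    for k in range(1,n+1):
        Tk=A@expm(X*k/n);Bk=Tk@np.load('TB.npy');qq,e,_=ik(Tk,qq);n_=Tk[:3,3]-Tk[:3,0]*.2
        if k%2==0: print(k,Bk[:3,3].round(3),'hand',n_.round(3),'tcpz',Tk[2,3].round(3),qq.round(2),round(e,1))
    return qq
E
python3 - <<'E'
from h import *
C=cur();q=np.array(manip.get_state()['joint_pos'])
U=tool_for([.4803,.3203,.205],0);P=rows(C,U,11);qq,_,_=follow(C,P,q,6)
V=tool_for([.545,.11,.205],np.radians(-45));P1=rows(P,V,12);qq=check(P,V,qq)
E1=tool_for([.664,-.088,.205],np.radians(-65));rows(P1,E1,12);check(V,E1,qq)
E
```

```text
11 x [-0.49, 0.0, 0.36, -0.0, -0.02, -0.0] end err mm [ 0.2  0.6 -0.3] deg 0.17 mid [0.475 0.251 0.178]
12 x [-0.33, -0.32, -0.44, 0.5, 0.0, -0.38] end err mm [-1.4  0.8 -1.1] deg 0.28 mid [0.502 0.143 0.253]
2 [0.512 0.274 0.205] hand [0.459 0.09  0.413] tcpz 0.254 [ 0.19  0.04 -0.33  2.11 -0.79  0.87  1.64] 0.0
4 [0.534 0.222 0.205] hand [0.446 0.051 0.414] tcpz 0.254 [ 0.23 -0.01 -0.29  2.17 -0.81  0.8   1.56] 0.0
6 [0.545 0.167 0.205] hand [0.426 0.017 0.414] tcpz 0.254 [ 0.27 -0.08 -0.26  2.23 -0.82  0.74  1.46] 0.0
8 [0.545 0.11  0.205] hand [ 0.399 -0.014  0.414] tcpz 0.254 [ 0.32 -0.16 -0.24  2.29 -0.81  0.68  1.34] 0.0
12 x [0.0, -0.7, 0.01, 0.22, 0.0, -0.16] end err mm [ 1.4 -0.6  0.2] deg 0.39 mid [ 0.561 -0.035  0.254]
2 [0.581 0.065 0.205] hand [ 0.425 -0.046  0.414] tcpz 0.254 [ 0.35 -0.1  -0.21  2.24 -0.79  0.65  1.31] 0.0
4 [0.613 0.016 0.205] hand [ 0.448 -0.08   0.414] tcpz 0.254 [ 0.38 -0.04 -0.18  2.19 -0.77  0.62  1.28] 0.0
6 [ 0.641 -0.035  0.205] hand [ 0.468 -0.116  0.414] tcpz 0.254 [ 0.41  0.01 -0.15  2.14 -0.75  0.6   1.24] 0.0
8 [ 0.664 -0.088  0.205] hand [ 0.484 -0.154  0.414] tcpz 0.254 [ 0.43  0.06 -0.12  2.09 -0.73  0.58  1.2 ] 0.0
```

Call:
send_rows:
  rows:
    - [0,-0.25,0,0.18,0,0,0]
    - [0,-0.49,0,0.36,0,-0.02,0]
    - [0,-0.49,0,0.36,0,-0.02,0]
    - [0,-0.49,0,0.36,0,-0.02,0]
    - [0,-0.49,0,0.36,0,-0.02,0]
    - [0,-0.49,0,0.36,0,-0.02,0]
    - [0,-0.49,0,0.36,0,-0.02,0]
    - [0,-0.49,0,0.36,0,-0.02,0]
    - [0,-0.49,0,0.36,0,-0.02,0]
    - [0,-0.49,0,0.36,0,-0.02,0]
    - [0,-0.49,0,0.36,0,-0.02,0]
    - [0,-0.25,0,0.18,0,0,0]

```text
time_s: 12.35
position: [0.4758, 0.2503, 0.2566]
orientation: [-0.683, 0.741, 1.368]
contact_force: [1.0, 0.4, -5.0]
grip_width: 0.0041
```

Call:
send_rows:
  rows:
    - [0,-0.17,-0.16,-0.22,0.25,0,-0.19]
    - [0,-0.33,-0.32,-0.44,0.5,0,-0.38]
    - [0,-0.33,-0.32,-0.44,0.5,0,-0.38]
    - [0,-0.33,-0.32,-0.44,0.5,0,-0.38]
    - [0,-0.33,-0.32,-0.44,0.5,0,-0.38]
    - [0,-0.33,-0.32,-0.44,0.5,0,-0.38]
    - [0,-0.33,-0.32,-0.44,0.5,0,-0.38]
    - [0,-0.33,-0.32,-0.44,0.5,0,-0.38]
    - [0,-0.33,-0.32,-0.44,0.5,0,-0.38]
    - [0,-0.33,-0.32,-0.44,0.5,0,-0.38]
    - [0,-0.33,-0.32,-0.44,0.5,0,-0.38]
    - [0,-0.33,-0.32,-0.44,0.5,0,-0.38]

```text
time_s: 13.55
position: [0.4912, 0.0712, 0.2539]
orientation: [-0.334, 0.881, 0.67]
contact_force: [-0.0, 0.0, -5.3]
grip_width: 0.004
```

```bash
python3 - <<'E'
exec(open('go.py').read())
print(bowl_now());C=cur();E1=tool_for([.664,-.088,.205],np.radians(-65));rows(C,E1,12);check(C,E1,np.array(s['joint_pos']))
t=bluehull('top',(150,330,80,330));print(t.min(0),t.max(0));t=t[t[:,1]>0]
B=C@np.load('TB.npy');x0=np.r_[B[:3,3],R.from_matrix(B[:3,:3]).as_rotvec()[:2]*0];print('top',pose5([('top',t)],x0,(30,30,300,60,60)))
E
```

```text
13.55 [0.4912 0.0712 0.2539] [ 0.304 -0.152 -0.236  2.292 -0.82   0.677  1.36 ] [-0.04  0.02 -5.32] [-1.177  1.318 -0.015] 0.004
(array([0.5442, 0.1187, 0.205 ]), array([-0.14, -0.02]))
12 x [-0.01, -0.71, -0.02, 0.24, 0.0, -0.18] end err mm [-1.1  0.3 -1.4] deg 0.25 mid [ 0.561 -0.031  0.253]
2 [0.581 0.071 0.205] hand [ 0.427 -0.042  0.414] tcpz 0.254 [ 0.34 -0.09 -0.21  2.24 -0.8   0.65  1.33] 0.0
4 [0.614 0.021 0.205] hand [ 0.449 -0.077  0.414] tcpz 0.254 [ 0.37 -0.04 -0.18  2.19 -0.77  0.62  1.29] 0.0
6 [ 0.641 -0.032  0.205] hand [ 0.469 -0.115  0.414] tcpz 0.254 [ 0.4   0.01 -0.14  2.14 -0.75  0.6   1.25] 0.0
8 [ 0.664 -0.088  0.205] hand [ 0.484 -0.154  0.414] tcpz 0.254 [ 0.42  0.06 -0.11  2.09 -0.73  0.58  1.21] 0.0
[174. 190.] [258. 274.]
top (array([ 0.5462118 ,  0.11724865,  0.20607242, -0.00479653, -0.0038517 ]), np.float64(0.3521412506550032))
```

Call:
send_rows:
  rows:
    - [0,0,-0.36,-0.01,0.12,0,-0.09]
    - [0,-0.01,-0.71,-0.02,0.24,0,-0.18]
    - [0,-0.01,-0.71,-0.02,0.24,0,-0.18]
    - [0,-0.01,-0.71,-0.02,0.24,0,-0.18]
    - [0,-0.01,-0.71,-0.02,0.24,0,-0.18]
    - [0,-0.01,-0.71,-0.02,0.24,0,-0.18]
    - [0,-0.01,-0.71,-0.02,0.24,0,-0.18]
    - [0,-0.01,-0.71,-0.02,0.24,0,-0.18]
    - [0,-0.01,-0.71,-0.02,0.24,0,-0.18]
    - [0,-0.01,-0.71,-0.02,0.24,0,-0.18]
    - [0,-0.01,-0.71,-0.02,0.24,0,-0.18]
    - [0,-0.01,-0.71,-0.02,0.24,0,-0.18]

```text
time_s: 14.8
position: [0.5956, -0.1043, 0.2532]
orientation: [-0.169, 0.912, 0.338]
contact_force: [1.0, 0.7, -5.5]
grip_width: 0.0039
```

Call:
send_rows:
  rows:
    - [0,0,-0.36,0,0.12,0,-0.09]
    - [0,0,0,0,0,0,0]
    - [0,0,0,0,0,0,0]

```text
time_s: 15.1
position: [0.5981, -0.1106, 0.253]
orientation: [-0.162, 0.914, 0.327]
contact_force: [1.4, 0.8, -5.9]
grip_width: 0.0039
```

```bash
python3 - <<'E'
exec(open('go.py').read())
print(bowl_now());C=cur()
B=C@np.load('TB.npy');x0=np.r_[B[:3,3],0,0]
t=bluehull('top',(120,260,240,400));print(t.min(0),t.max(0));print('top blue',pose5([('top',t)],x0,(30,30,300,60,60)))
m,cf=mask('bowl_mid','top');h=hull(m);print(cf,'top outer',h.min(0),h.max(0),ringfit('top',h,.094,.072+B[2,3],x0[:2]))
m,cf=mask('bowl_mid','side');h=hull(m)
print(cf,'side',h.min(0),h.max(0),fitz([('side',h)],x0[:2],B[2,3],[(.094,.072),(.042,0)]))
a=cams.camera('side');b=cams.camera('top')
cv2.imwrite('pics/p1.png',np.hstack([cv2.resize(a[100:310,200:410],(400,400)),cv2.resize(b[90:300,200:410],(400,400))])[:,:,::-1])
E
```

```text
15.1 [ 0.5981 -0.1106  0.253 ] [ 0.424  0.061 -0.113  2.095 -0.735  0.578  1.209] [ 1.44  0.83 -5.9 ] [-0.55   1.682  0.084] 0.0039
(array([ 0.6647, -0.0855,  0.204 ]), array([-0.11, -0.04]))
[278. 135.] [359. 215.]
top blue (array([ 6.66205662e-01, -8.82694187e-02,  2.03264930e-01,  2.47059893e-03,
       -1.51140849e-04]), np.float64(0.44851753088904145))
0.73 top outer [273. 131.] [363. 217.] (array([ 0.6661, -0.0872]), np.float64(1.15))
0.72 side [270. 146.] [350. 208.] (array([ 0.66766308, -0.08549654, -0.02763849]), np.float64(2.4687527749614913))
```

View pics/p1.png

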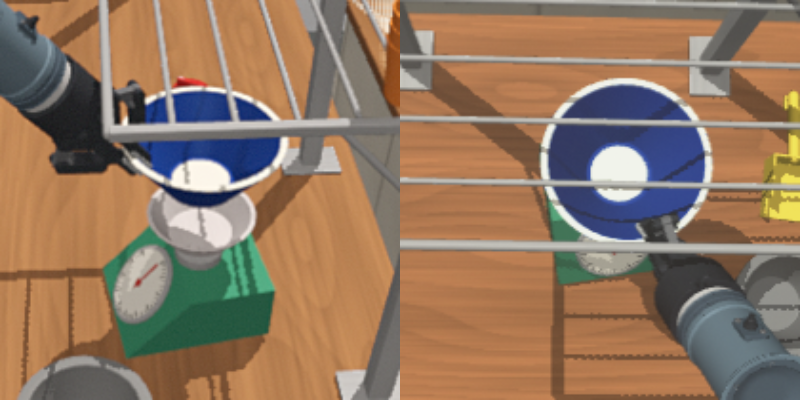

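The side half shows the bowl level and clear above the pan (bowl foot about (205,195), pan (200,215)). The top half shows it centred over the pan, with the hand leaning out in front of the rack's front bar. Fits put the offset at about 1.5 mm in x. I correct that and descend.

```bash
python3 - <<'E'
from h import *
C=cur();D=C.copy();D[:3,3]+=[.0015,.0007,-.055];P=rows(C,D,12)
print('down 1mm', (C[:3,:3].T@[0,0,-.001]/.025).round(4)); print('x 1mm',(C[:3,:3].T@[.001,0,0]/.025).round(3),'y 1mm',(C[:3,:3].T@[0,.001,0]/.025).round(3))
E
```

```text
12 x [0.15, 0.0, -0.11, 0.0, -0.0, 0.0] end err mm [-0.7 -0.4 -0.8] deg 0.0 mid [ 0.599 -0.111  0.221]
down 1mm [ 0.0319  0.     -0.0241]
x 1mm [ 0.023 -0.014  0.03 ] y 1mm [0.008 0.038 0.011]
```

Call:
send_rows:
  rows:
    - [0,0.15,0,-0.106,0,0,0]
    - [0,0.15,0,-0.106,0,0,0]
    - [0,0.15,0,-0.106,0,0,0]
    - [0,0.15,0,-0.106,0,0,0]
    - [0,0.15,0,-0.106,0,0,0]
    - [0,0.15,0,-0.106,0,0,0]
    - [0,0.15,0,-0.106,0,0,0]
    - [0,0.15,0,-0.106,0,0,0]
    - [0,0.15,0,-0.106,0,0,0]
    - [0,0.15,0,-0.106,0,0,0]
    - [0,0.15,0,-0.106,0,0,0]
    - [0,0.15,0,-0.106,0,0,0]

```text
time_s: 16.65
position: [0.6002, -0.1109, 0.1979]
orientation: [-0.163, 0.913, 0.325]
contact_force: [-0.1, -0.8, -5.4]
grip_width: 0.0041
```

Call:
send_rows:
  rows:
    - [0,0.05,0,-0.038,0,0,0]
    - [0,0.05,0,-0.038,0,0,0]
    - [0,0.05,0,-0.038,0,0,0]
    - [0,0.05,0,-0.038,0,0,0]
    - [0,0,0,0,0,0,0]
    - [0,0,0,0,0,0,0]

```text
time_s: 17.25
position: [0.6002, -0.1108, 0.192]
orientation: [-0.163, 0.913, 0.325]
contact_force: [-0.1, -0.2, -5.4]
grip_width: 0.0037
```

```bash
python3 - <<'E'
exec(open('go.py').read())
print(bowl_now())
E
```

```text
17.25 [ 0.6002 -0.1108  0.192 ] [ 0.445  0.154 -0.141  2.142 -0.887  0.47   1.393] [-0.07 -0.19 -5.38] [-0.587  1.654 -0.022] 0.0037
(array([ 0.6669, -0.0858,  0.1431]), array([-0.18,  0.02]))
```

Call:
send_rows:
  rows:
    - [0,0.05,0,-0.038,0,0,0]
    - [0,0.05,0,-0.038,0,0,0]
    - [0,0.05,0,-0.038,0,0,0]
    - [0,0.05,0,-0.038,0,0,0]
    - [0,0,0,0,0,0,0]

```text
time_s: 17.75
position: [0.5999, -0.1107, 0.1852]
orientation: [-0.162, 0.913, 0.326]
contact_force: [-0.5, -1.3, -5.0]
grip_width: 0.0039
```

Call:
send_rows:
  rows:
    - [0,0.05,0,-0.038,0,0,0]
    - [0,0.05,0,-0.038,0,0,0]
    - [0,0.05,0,-0.038,0,0,0]
    - [0,0,0,0,0,0,0]

```text
time_s: 18.15
position: [0.6002, -0.1108, 0.1809]
orientation: [-0.163, 0.913, 0.325]
contact_force: [0.0, -0.1, -4.7]
grip_width: 0.0037
```

```bash
python3 - <<'E'
exec(open('go.py').read())
print(bowl_now())
E
```

```text
18.15 [ 0.6002 -0.1108  0.1809] [ 0.453  0.173 -0.15   2.15  -0.92   0.451  1.434] [ 0.01 -0.12 -4.75] [-0.54   1.618 -0.02 ] 0.0037
(array([ 0.6669, -0.0859,  0.1319]), array([-0.17,  0.01]))
```

Call:
send_rows:
  rows:
    - [0,0.05,0,-0.038,0,0,0]
    - [0,0.05,0,-0.038,0,0,0]
    - [0,0.05,0,-0.038,0,0,0]
    - [0,0.05,0,-0.038,0,0,0]
    - [0,0.05,0,-0.038,0,0,0]
    - [0,0,0,0,0,0,0]
    - [0,0,0,0,0,0,0]

```text
time_s: 18.85
position: [0.6002, -0.1109, 0.1732]
orientation: [-0.163, 0.912, 0.325]
contact_force: [-1.0, 0.2, -4.0]
grip_width: 0.0041
```

```bash
python3 - <<'E'
exec(open('go.py').read())
print(bowl_now())
E
```

```text
18.85 [ 0.6002 -0.1109  0.1732] [ 0.46   0.186 -0.158  2.154 -0.945  0.439  1.464] [-0.99  0.15 -3.97] [-0.401  1.529  0.042] 0.0041
(array([ 0.6669, -0.0859,  0.1243]), array([-0.18,  0.01]))
```

Call:
send_rows:
  rows:
    - [0,0.05,0,-0.038,0,0,0]
    - [0,0.05,0,-0.038,0,0,0]
    - [0,0.05,0,-0.038,0,0,0]
    - [0,0.05,0,-0.038,0,0,0]
    - [0,0,0,0,0,0,0]
    - [0,0,0,0,0,0,0]

```text
time_s: 19.45
position: [0.6002, -0.1109, 0.1669]
orientation: [-0.163, 0.913, 0.325]
contact_force: [-2.4, -0.2, -1.5]
grip_width: 0.0039
```

```bash
python3 - <<'E'
exec(open('go.py').read())
print(bowl_now())
import time
F=[]
for i in range(6): cams.camera('top');s=manip.get_state();F.append(np.r_[s['contact_force'],s['wrist_torque']])
F=np.array(F);print(F.mean(0).round(2),F.std(0).round(2))
B=cur()@np.load('TB.npy');x0=np.r_[B[:3,3],0,0]
t=bluehull('top',(120,260,240,400));print(t.min(0),t.max(0),'top blue',pose5([('top',t)],x0,(30,30,300,60,60)))
E
```

```text
19.45 [ 0.6002 -0.1109  0.1669] [ 0.465  0.197 -0.164  2.158 -0.966  0.428  1.488] [-2.39 -0.19 -1.45] [-0.424  1.335  0.06 ] 0.0039
(array([ 0.6669, -0.0859,  0.118 ]), array([-0.18,  0.02]))
[-2.6  -0.47 -1.09 -0.41  1.38  0.11] [0.35 0.78 0.5  0.02 0.03 0.04]
[277. 146.] [350. 216.] top blue (array([ 6.67977067e-01, -8.89592437e-02,  1.13923876e-01, -4.77134246e-04,
        2.87008009e-02]), np.float64(0.6301463369959807))
```

Call:
send_rows:
  rows:
    - [0,0.011,0.007,-0.032,0,0,0]
    - [0,0.011,0.007,-0.032,0,0,0]
    - [0,0,0,0,0,0,0]
    - [0,0,0,0,0,0,0]

```text
time_s: 20.2
position: [0.6, -0.1109, 0.1662]
orientation: [-0.163, 0.911, 0.325]
contact_force: [0.9, -0.8, -0.9]
grip_width: 0.0037
```

```bash
cat > ft.py <<'E'
from h import *
F=[]
for i in range(6): cams.camera('top');s=manip.get_state();F.append(np.r_[s['contact_force'],s['wrist_torque']])
F=np.array(F);print(round(s['time_s'],2),F.mean(0).round(2),F.std(0).round(2),bowl_now(),s['grip_width'].round(4))
E
python3 ft.py
```

```text
Traceback (most recent call last):
  File "ft.py", line 4, in <module>
    F=np.array(F);print(round(s['time_s'],2),F.mean(0).round(2),F.std(0).round(2),bowl_now(),s['grip_width'].round(4))
                                                                                             ^^^^^^^^^^^^^^^^^^^^^
AttributeError: 'float' object has no attribute 'round'
```

```bash
sed -i "s/s\['grip_width'\].round(4)/round(s['grip_width'],4)/" ft.py; python3 ft.py
```

```text
20.8 [ 3.65  0.61 -0.64 -0.28  0.13 -0.15] [0.6  0.56 0.44 0.03 0.09 0.03] (array([ 0.6666, -0.0859,  0.1172]), array([-0.25,  0.04])) 0.0039
```

```bash
cat > tr.py <<'E'
from h import *
for i in range(5): cams.camera('top');s=manip.get_state();print(round(s['time_s'],2),np.round(s['contact_force'],1),np.round(s['wrist_torque'],2),np.round(s['position'],4))
E
python3 tr.py
```

```text
20.85 [3.6 1.  0.3] [-0.2  -0.02 -0.18] [ 0.5998 -0.1109  0.166 ]
20.9 [ 4.6  0.5 -0.9] [-0.28 -0.1  -0.19] [ 0.5998 -0.1109  0.166 ]
20.95 [ 4.9 -0.1 -0.3] [-0.33 -0.1  -0.2 ] [ 0.5998 -0.1109  0.166 ]
21.0 [ 5.2  0.9 -0.3] [-0.24 -0.18 -0.25] [ 0.5998 -0.1109  0.166 ]
21.05 [ 4.9  0.1 -0.1] [-0.21 -0.22 -0.22] [ 0.5998 -0.1109  0.166 ]
```

Call:
send_rows:
  rows:
    - [0,0.008,-0.005,0.01,0,0,0]
    - [0,0.007,-0.004,0.01,0,0,0]
    - [0,0,0,0,0,0,0]
    - [0,0,0,0,0,0,0]
    - [0,0,0,0,0,0,0]
    - [0,0,0,0,0,0,0]
    - [0,0,0,0,0,0,0]
    - [0,0,0,0,0,0,0]

```text
time_s: 21.85
position: [0.5998, -0.1109, 0.1655]
orientation: [-0.163, 0.913, 0.325]
contact_force: [4.7, -0.1, -0.8]
grip_width: 0.004
```

```bash
python3 ft.py; python3 - <<'E'
from h import *
a=cams.camera('side')
cv2.imwrite('pics/p2.png',cv2.resize(a[140:290,220:370],(600,600),interpolation=cv2.INTER_CUBIC)[:,:,::-1])
B=cur()@np.load('TB.npy');x0=np.r_[B[:3,3],0,0]
t=bluehull('top',(120,260,240,400));print('top blue',pose5([('top',t)],x0,(30,30,300,60,60)))
E
```

```text
22.15 [ 4.31 -0.18 -0.72 -0.34 -0.16 -0.27] [0.36 0.53 0.44 0.01 0.04 0.02] (array([ 0.6666, -0.0859,  0.1165]), array([-0.18,  0.02])) 0.0037
top blue (array([ 6.66409321e-01, -8.90572701e-02,  1.14443875e-01, -1.01810193e-04,
        4.39858813e-02]), np.float64(0.6706688738034964))
```

View pics/p2.png

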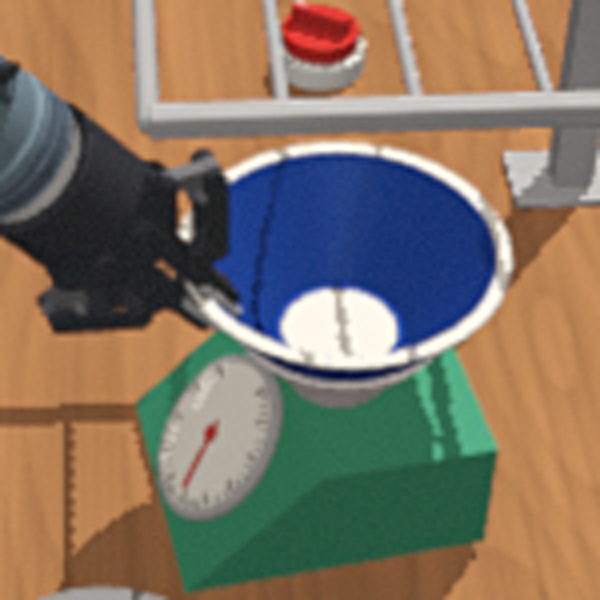

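The side crop shows the bowl down in the pan with the needle turned (tip at (185,487)). The rim looks slightly lower on the right, so I measure the tilt properly before doing anything else.

```bash
python3 - <<'E'
from h import *
B=cur()@np.load('TB.npy');x0=np.r_[B[:3,3],0,0]
t=bluehull('top',(120,260,240,400));s=bluehull('side',(165,240,262,350))
print('side box',s.min(0),s.max(0))
sr=s[(s[:,0]>285)|(s[:,1]<182)]
sr=sr[~((sr[:,0]<288)&(sr[:,1]>185))]
for nm,o in (('top',[('top',t)]),('side',[('side',sr)]),('both',[('top',t),('side',sr)])):
    for w in ((30,30,30,1,1),(30,30,30,1e4,1e4)): 
        x,r=pose5(o,x0,w);print(nm,x.round(4),round(r,2))
a=cams.camera('side').copy()
x,r=pose5([('top',t),('side',sr)],x0,(30,30,30,1,1))
for xx,c in ((x,(0,255,0)),(np.r_[x0[:3],0,0],(255,0,0))):
    for q in proj('side',circ(xx[:3],.0841,.072,xx[3:])): a[int(q[1]+.5),int(q[0]+.5)]=c
for q in sr: a[int(q[1]),int(q[0])]=(255,255,0)
b=cams.camera('top').copy()
for q in t: b[int(q[1]),int(q[0])]=(255,255,0)
for q in proj('top',circ(x[:3],.0841,.072,x[3:])): b[int(q[1]+.5),int(q[0]+.5)]=(0,255,0)
cv2.imwrite('pics/p3.png',np.hstack([cv2.resize(a[150:250,255:355],(400,400),interpolation=0),cv2.resize(b[125:235,265:375],(400,400),interpolation=0)])[:,:,::-1])
E
```

```text
side box [273. 179.] [343. 226.]
top [ 0.6703 -0.0894  0.1094  0.0035 -0.0029] 0.72
top [ 0.6701 -0.0896  0.1097 -0.     -0.    ] 0.71
side [ 0.6687 -0.0745  0.1077 -0.0186  0.0314] 0.53
side [ 0.6741 -0.058   0.0935 -0.     -0.    ] 0.62
both [ 0.6642 -0.0902  0.1211 -0.0327  0.0543] 0.69
both [ 0.6673 -0.0882  0.1198 -0.      0.    ] 1.01
```

View pics/p3.png

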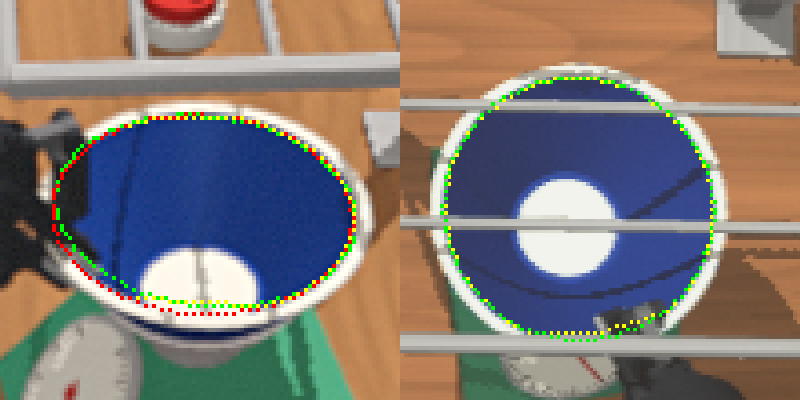

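```bash
python3 - <<'E'
from h import *
C=cur();w0=np.load('w_pts.npy');w=bluehull('wrist',(0,420,200,560));print(w.min(0),w.max(0));w=w[(w[:,1]<290)&(w[:,0]<556)&(w[:,1]>2)]
H=w0.astype(np.float32)
f=lambda pts,ref:np.array([cv2.pointPolygonTest(cv2.convexHull(ref.astype(np.float32)),(float(a),float(b)),True) for a,b in pts])
d=f(w,w0);k=w[:,1]<270
for side,m in (('left',(w[:,0]<w[:,0].mean())&k),('right',(w[:,0]>=w[:,0].mean())&k)): print(side,d[m].mean().round(2),d[m].std().round(2))
# model px motion for 1 deg grip rotation about tool y at grasp point
TB=np.load('TB.npy')
for dy in (0,-1,1):
    G=np.eye(4);G[0,3]=-.0187;Q=np.eye(4);Q[:3,:3]=R.from_euler('y',dy,degrees=True).as_matrix()
    Bn=C@G@Q@np.linalg.inv(G)@TB
    P=(np.c_[circ([0,0,0],.0841,.072),np.ones(120)]@Bn.T)[:,:3];p=proj('wrist',P);p=p[(p[:,1]<270)&(p[:,1]>2)]
    mm=p[:,0]<400;dd=f(p,w0);print(dy,'left',dd[mm].mean().round(2),'right',dd[~mm].mean().round(2),p[:,0].max().round(1),p[:,1].min().round(1))
print(w0.min(0),w0.max(0),w[:,1].min())
s=bluehull('side',(165,240,262,350));sr=s[(s[:,1]<212)&((s[:,0]>285)|(s[:,1]<182))&(s[:,0]>280)]
B=C@TB;x0=np.r_[B[:3,3],0,0]
for w_ in ((300,300,300,1,1),(300,300,300,1e4,1e4)): print('side',*pose5([('side',sr)],x0,w_))
for i in range(3): cams.camera('top');s=manip.get_state();print(round(s['time_s'],2),np.round(s['contact_force'],1),np.round(s['wrist_torque'],2))
E
```

```text
[287.  82.] [532. 366.]
left -18.52 13.48
right -7.51 9.93
0 left -4.64 right 0.57 511.3 80.7
-1 left -4.21 right -2.53 516.3 80.7
1 left -5.08 right 3.56 506.3 80.7
[303.  81.] [512. 288.] 82.0
side [ 6.67243332e-01 -8.60726112e-02  1.16621514e-01 -9.83313011e-03
 -3.41629249e-07] 0.30288084097101
side [ 6.67251613e-01 -8.60737511e-02  1.16433182e-01  2.12341046e-17
 -6.70225646e-18] 0.31321593927321556
22.6 [ 4.5 -0.8 -0.7] [-0.38 -0.11 -0.28]
22.65 [ 5.4 -0.1 -0.3] [-0.34 -0.18 -0.28]
22.7 [ 4.7 -0.4 -0.4] [-0.39 -0.21 -0.31]
```

```bash
python3 - <<'E'
from h import *
im=cams.camera('wrist').copy();TB=np.load('TB.npy');B=cur()@TB
for r,c in ((.0841,(0,255,0)),(.094,(255,0,0))):
    P=(np.c_[circ([0,0,0],r,.072),np.ones(120)]@B.T)[:,:3]
    for q in proj('wrist',P):
        if 0<=q[0]<560 and 0<=q[1]<420: im[int(q[1]),int(q[0])]=c
cv2.imwrite('pics/w6.png',im[:,:,::-1])
E
```

```text
(no output)
```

View pics/w6.png

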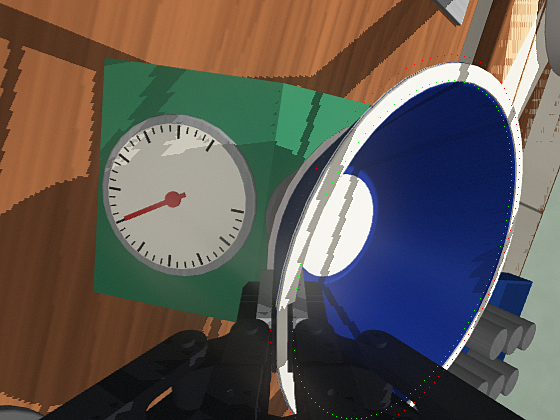

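The wrist view shows the bowl unmoved in the grip and matching the model ring. It sits in the pan. The dial needle runs from (173,200) to (120,220), at about half of full scale, roughly 0.5 kg. I ease off the side force and go a little further down.

Call:
send_rows:
  rows:
    - [0,0.025,-0.004,-0.007,0,0,0]
    - [0,0.025,-0.003,-0.007,0,0,0]
    - [0,0,0,0,0,0,0]
    - [0,0,0,0,0,0,0]
    - [0,0,0,0,0,0,0]
    - [0,0,0,0,0,0,0]

```text
time_s: 23.35
position: [0.6, -0.1109, 0.164]
orientation: [-0.163, 0.913, 0.326]
contact_force: [2.1, -0.5, -0.6]
grip_width: 0.0039
```

```bash
python3 ft.py
```

```text
23.65 [ 2.33 -0.76 -0.22 -0.48  0.26 -0.27] [0.36 0.27 0.7  0.01 0.04 0.02] (array([ 0.6667, -0.0859,  0.115 ]), array([-0.14,  0.01])) 0.0038
```

Call:
send_rows:
  rows:
    - [0,0.025,-0.004,-0.007,0,0,0]
    - [0,0.025,-0.003,-0.007,0,0,0]
    - [0,0,0,0,0,0,0]
    - [0,0,0,0,0,0,0]
    - [0,0,0,0,0,0,0]
    - [0,0,0,0,0,0,0]

```text
time_s: 24.25
position: [0.6001, -0.1108, 0.1625]
orientation: [-0.162, 0.914, 0.326]
contact_force: [-2.3, -1.6, -0.8]
grip_width: 0.0036
```

```bash
sed -i 's/range(6)/range(20)/' ft.py; python3 ft.py; python3 - <<'E'
from h import *
im=cams.camera('wrist')
red=cv2.inRange(cv2.cvtColor(im,cv2.COLOR_RGB2HSV),(170,120,80),(180,255,255))|cv2.inRange(cv2.cvtColor(im,cv2.COLOR_RGB2HSV),(0,150,80),(6,255,255))
red[:, 270:]=0;red[300:]=0;n,l,st,c=cv2.connectedComponentsWithStats(red);k=1+st[1:,4].argmax();print(st[k],c[k])
cv2.imwrite('pics/d1.png',cv2.resize(im[100:290,90:265],(525,570))[:,:,::-1])
E
```

```text
25.25 [-3.98 -1.84  0.21 -0.6   1.29 -0.08] [0.95 0.47 0.54 0.05 0.17 0.03] (array([ 0.6669, -0.0858,  0.1135]), array([-0.11,  0.01])) 0.0039
[120 189  34  10 136] [134.94117647 193.59558824]
```

Call:
send_rows:
  rows:
    - [0,-0.004,-0.001,-0.005,0,0,0]
    - [0,-0.004,-0.001,-0.006,0,0,0]
    - [0,0,0,0,0,0,0]
    - [0,0,0,0,0,0,0]
    - [0,0,0,0,0,0,0]
    - [0,0,0,0,0,0,0]
    - [0,0,0,0,0,0,0]
    - [0,0,0,0,0,0,0]

```text
time_s: 26.1
position: [0.6002, -0.1108, 0.1628]
orientation: [-0.163, 0.913, 0.326]
contact_force: [-4.6, -2.3, 1.2]
grip_width: 0.0039
```

```bash
python3 ft.py
```

```text
27.1 [-4.74 -1.95  0.29 -0.59  1.5  -0.02] [0.49 0.34 0.46 0.03 0.03 0.03] (array([ 0.6669, -0.0858,  0.1138]), array([-0.14,  0.  ])) 0.004
```

Call:
send_rows:
  rows:
    - [0,-0.014,-0.004,-0.018,0,0,0]
    - [0,0,0,0,0,0,0]
    - [0,0,0,0,0,0,0]
    - [0,0,0,0,0,0,0]
    - [0,0,0,0,0,0,0]
    - [0,0,0,0,0,0,0]

```text
time_s: 27.7
position: [0.6002, -0.1109, 0.1631]
orientation: [-0.163, 0.912, 0.326]
contact_force: [-2.0, -0.9, 0.7]
grip_width: 0.004
```

```bash
python3 ft.py
```

```text
28.7 [-1.95  0.32  0.19 -0.23  1.02  0.11] [0.65 0.83 0.44 0.07 0.08 0.04] (array([ 0.6669, -0.0859,  0.1142]), array([-0.18,  0.  ])) 0.0035
```

The side forces are small and the vertical force is back at its no-load level of about +0.2 N, so the scale now carries the whole weight. I relax the grip and open the fingers slowly.

Call:
send_rows:
  rows:
    - [0,0,0,0,0,0,0]
    - [0,0,0,0,0,0,0]
    - [0,0,0,0,0,0,0]
    - [0,0,0,0,0,0,0]
  squeeze: 20

```text
time_s: 29.1
position: [0.6001, -0.111, 0.1631]
orientation: [-0.163, 0.912, 0.326]
contact_force: [-1.1, 1.0, 0.3]
grip_width: 0.0041
```

Call:
send_rows:
  rows:
    - [7,0,0,0,0,0,0]
    - [8,0,0,0,0,0,0]
    - [9,0,0,0,0,0,0]
    - [10,0,0,0,0,0,0]
    - [12,0,0,0,0,0,0]
    - [15,0,0,0,0,0,0]
    - [20,0,0,0,0,0,0]
    - [25,0,0,0,0,0,0]
    - [30,0,0,0,0,0,0]
    - [34,0,0,0,0,0,0]

```text
time_s: 30.1
position: [0.6, -0.1112, 0.163]
orientation: [-0.163, 0.913, 0.326]
contact_force: [-0.3, 1.0, 0.1]
grip_width: 0.0338
```

```bash
python3 - <<'E'
exec(open('go.py').read())
B=cur()@np.load('TB.npy');x0=np.r_[B[:3,3],0,0]
s=bluehull('side',(165,240,262,350));sr=s[(s[:,1]<212)&((s[:,0]>285)|(s[:,1]<182))&(s[:,0]>280)]
for w_ in ((300,300,300,1,1),(300,300,300,1e4,1e4)): print('side',*pose5([('side',sr)],x0,w_))
C=cur();D=C.copy();D[:3,3]+=D[:3,:3]@[-.1,0,0];rows(C,D,8)
E
```

```text
30.1 [ 0.6    -0.1112  0.163 ] [ 0.47   0.204 -0.168  2.16  -0.979  0.423  1.505] [-0.27  0.99  0.05] [-0.212  0.619  0.029] 0.0338
side [ 0.66741909 -0.08599576  0.1147173   0.00465604 -0.00191426] 0.27249739615906843
side [ 6.67331212e-01 -8.59006631e-02  1.14736216e-01 -2.07986016e-44
 -1.44501357e-38] 0.2758759103543335
8 x [-0.5, 0.0, 0.0, -0.0, -0.0, -0.0] end err mm [-0.  0. -0.] deg 0.0 mid [ 0.565 -0.124  0.213]
```

Call:
send_rows:
  rows:
    - [34,-0.2,0,0,0,0,0]
    - [34,-0.4,0,0,0,0,0]
    - [34,-0.5,0,0,0,0,0]
    - [34,-0.5,0,0,0,0,0]
    - [34,-0.5,0,0,0,0,0]
    - [34,-0.5,0,0,0,0,0]
    - [34,-0.5,0,0,0,0,0]
    - [34,-0.5,0,0,0,0,0]
    - [34,-0.4,0,0,0,0,0]
    - [34,-0.2,0,0,0,0,0]
    - [34,0,0,0,0,0,0]
    - [34,0,0,0,0,0,0]

```text
time_s: 31.35
position: [0.5404, -0.1328, 0.2465]
orientation: [-0.163, 0.913, 0.326]
contact_force: [-1.8, -0.3, 0.2]
grip_width: 0.0338
```

```bash
python3 - <<'E'
exec(open('go.py').read())
x0=[.6675,-.087,.1147,0,0]
s=bluehull('side',(165,240,262,350));sr=s[(s[:,1]<212)]
print('side',*pose5([('side',sr)],x0,(300,300,300,1,1)))
for c,px in {'side':{'mortar':[245.1,339],'timer':[296.2,156],'scoop':[343.5,350.7]},'top':{'mortar':[389.9,249.2],'timer':[145.2,179.4],'scoop':[403.3,173]}}.items():
    for t,p in px.items():
        cams.camera(c);r=nets.tip_of(t,c);print(c,t,(np.array(r[0]['xy'])*[560,420]-p).round(1) if r else None)
a=cams.camera('side');b=cams.camera('top')
cv2.imwrite('pics/f.png',np.hstack([cv2.resize(a[100:380,180:460],(400,400)),cv2.resize(b[90:300,200:410],(400,400))])[:,:,::-1])
print(manip.get_state()['time_s'])
E
```

```text
31.35 [ 0.5404 -0.1328  0.2465] [ 0.507 -0.016 -0.096  2.19  -0.796  0.624  1.342] [-1.81 -0.29  0.23] [-0.211  0.589 -0.057] 0.0338
side [ 6.67504161e-01 -8.64248814e-02  1.14836391e-01  1.00322213e-02
  1.77002278e-04] 0.26510780013323787
side mortar [1.2 2.6]
side timer [3.7 0.3]
side scoop [-0.6 -1.7]
top mortar [ 4.4 -3.3]
top timer [ 1.6 -0.4]
top scoop [-1.6  2.1]
32.1
```

View pics/f.png

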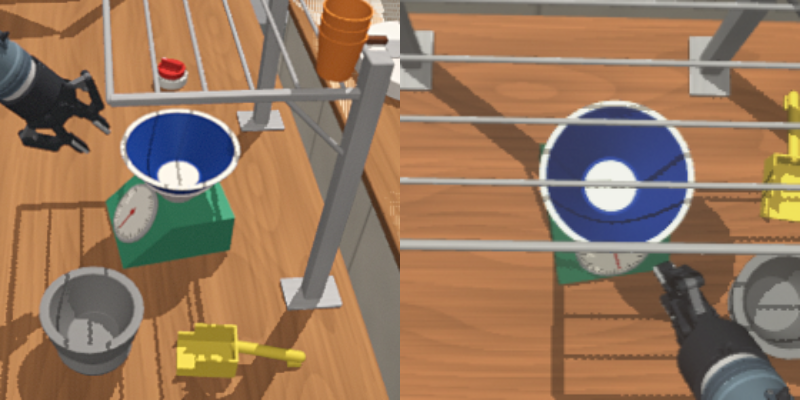

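The final picture shows the bowl level in the pan, the hand clear of it in front of the shelf, and the mortar and scoop in place.

```bash
python3 -c "
from station import manip
print(manip.close_job(), manip.get_state()['time_s'])"
```

```text
the job is handed in; nothing more can be done
the job is handed in; nothing more can be done
```

The blue bowl is seated level in the scale's pan, and the hand is back out in front of the shelf. The job was handed in at about 32 s. I pinched the bowl by its rim with the hand leaning back and carried it in under the shelf. I then lowered the pan at about 15 mm/s until the wrist force was back at its no-load value, relaxed the grip, opened slowly and withdrew along the wall.

**Checks that agree:**
- **Load:** just before release the vertical force was +0.2 N, its no-load value, against about −5.5 N with the bowl hanging. After release the wrist torque matched an empty hand.
- **Level:** the side camera fits the bowl at (0.667, −0.086, 0.115) with about 0.6° tilt or less. Its height stayed within about 0.2 mm between opening the fingers and the final look, so I saw no rebound.

**Weaker or disagreeing:**
- **Side force:** seating the bowl briefly pushed it sideways with up to about 5 N, down to 1–2 N when I opened the fingers.
- **Pan speed:** I measured no pan speed directly. I only inferred that it was neither jolted nor bounced, from the slow moves and steady readings.
- **Mid-placement tilt:** while the bowl was still held, some fits showed up to 3° of tilt. I put these down to shelf wires and the white floor spoiling the outline, since a cleaner side fit and the wrist view showed it level.
- **Other objects:** the networks put the mortar about 5 px, the timer about 4 px and the scoop about 3 px from where they first saw them. That is more than their usual error for the mortar, which the hand partly hid. The arm was never near any of them, so I take it as detection error.
- **Shelf:** contact was not measured directly. The hand's planned path stayed clear of the front bar and no unexpected forces appeared.

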